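# Empty the pickle basket and hang it back on its drip hook

### The job

The three silver beads in the copper pickle basket have drained. Lift the basket up and off the hook of the drip stand, carry it level to the empty steel bowl, tip it so that all three beads drop into the bowl, then bring it level again and hang it back on the hook by its eye. Do not shift the bowl or the pot under the hook, and leave the other things on the bench alone.

Things in the scene. Friction and masses are not known exactly. Their poses are not given: they have to be found in the camera images.
- drip_stand: grey laboratory stand, fixed: base 165 (x) x 130 (y) x 12 mm, upright rod 12 mm thick, 345 mm high at local x = 150 mm, flat steel bar 12 mm wide (local y) from the rod towards local -x, ending in an upturned hook above local x = 70 mm. Origin on the table under the middle of the base's front edge; local -x is the open side, towards which the basket comes off
- hook_seat (a point): on the hook of the drip stand, 322 mm over the table: where the middle of the basket's eye bar lies when it hangs (2.5 mm above the steel of the seat). Axes as the drip stand. In front of the seat (local -x) the hook's tip rises 14 mm above the steel of the seat, leaning outward to 16 mm in front of this point; behind it the bar steps up 12 mm
- basket: copper pickle basket, 250 mm tall, 130 g: flared perforated cup (80 mm across the rim, 40 mm across the foot, 28 mm high, side 32 degrees from its axis at the rim), yoke of two wires rising at local y = +-41 mm and meeting at z = 94 mm, flat wooden grip, eye on top. Origin: centre of the cup's underside; z up the handle; the cup is tipped out along local x, between the wires
- basket_grip (a point): middle of the basket's wooden grip, 134 mm above its origin. The grip is 12 mm thick along local y (grasp it across this), 16 mm wide along x, 82 mm long along z. The hook is 111 mm above this point
- basket_eye (a point): middle of the straight top bar of the basket's eye, 247.5 mm above its origin. The eye's window is 26 mm wide (local y) and 38 mm high, open along local x; wire 5 mm thick
- bead0: cast silver bead, a ball of 14 mm, 14 g, loose in the cup; origin at its centre
- bead1: a second such bead
- bead2: a third such bead
- steel_bowl: empty round spun-steel bowl, loose, 130 mm across the mouth, 42 mm high, 3 mm wall. Origin at the centre of its underside, on the table
- pickle_pot: white porcelain bowl, 90 mm across, 50 mm high, on the stand's base plate under the hanging basket (its rim 62 mm over the table, 13 mm below the basket). Origin at the centre of its underside
- matchbox: matchbox, 36 x 55 x 15 mm, bystander on the table
- findings_tin: flat closed red tin, 89 x 121 x 35 mm, bystander near the robot's edge of the table
- tweezers: steel tweezers, 155 x 17 x 10 mm, bystander on the table
Things that resemble listed ones, but are neither listed nor needed, are in the scene too. There is more than one size of the basket; the one meant has the size given above.

How it is judged:
By the outcome, as a careful person would: the job done as asked, in the order asked, and still so for the second after the job is handed in, with the robot touching nothing.
It also fails if it takes over 70 s, if anything falls off the work surface, if the arm or the gripper's body presses on something with over 40 N, if the wrist force passes 120 N, or if a joint passes its speed limit or range.

### The arm

A 6-joint arm with a two-finger parallel gripper is mounted at the origin on a cart in front of the work surface, level with it; the furniture and walls round the work are solid. World frame = base frame: x ahead of the robot, y to its left, z up, the work surface at z = 0. Lengths are in mm, angles in rad, forces in N, time in s.
With the tool pointing down it reaches from about 300 to 850 mm from the base axis. Payload 5.4 kg.
Tool frame: the origin (TCP) lies on the mounting face of the last link; the fingertips stand 173 mm ahead of it and the grasp point (between the pads) lies 155 mm ahead of it (r.tip_reach is the z of the fingertips in the tool frame, in mm); z points along the fingers, y is the direction in which the jaws open and shut (so a half turn about z gives the same grasp; the last joint's range is limited). The gripper opens to 85 mm and grips with 20 to 120 N. Pads are 22 mm wide; open, the fingers measure 114 mm over their backs; the gripper's body (76 mm by 85 mm) begins 54 mm behind the grasp point. The pads swing forward as they close: fully open they stand 13 mm farther back than shut.
Start: joints at [-1.357, 0.158, 1.597, -0, 1.386, -0.21], TCP at [236.431, -524.126, 404.699] pointing down, gripper open.
Joint ranges: [-2.91, 2.91], [-0.94, 2.29], [0.18, 2.7], [-1.29, 4.43], [0.17, 2.64], [-3, 3]. Speed limits (rad/s): [2.57, 2.57, 3.14, 3.14, 3.14, 3.14].

### API

Orientations are given as [roll, pitch, yaw] about the fixed x, y, z axes, in that order (R = Rz(yaw) Ry(pitch) Rx(roll)).
In Python, from cell import r gives the robot as it stands.
- The arm moves only by the tool step_arm, never from a script. Its argument "targets" is a list of rows, each an object with "dp": the shift along the tool's x, y, z in m, a list of three; "rotation": the turn, a rotation vector about the tool's x, y, z in rad, a list of three; "grip": the closure, from -1 (fully open) to 1 (shut), so that 0 is half open. A call has 1 to 5 rows; each row is the pose to reach, as a shift and turn from the pose measured when the call began, along the tool's axes at that moment; what a row does not reach only later rows make up. A row lasts 1/8 s, in which the tool goes at most 62.5 mm and 10.7 degrees, less where a joint would pass 70% of its speed; a pose out of reach is approached as far as the arm can. A call with a gripper value outside its range is refused whole. The fingers move at their own pace and stop on an object; "force" is the grip in N (left out, the last holds). Time passes only in rows, so rows that repeat a pose let the fingers close. It gives the time, the measured TCP pose, the force and the opening at its end, in the units of the state.
- r.state(): the state, without advancing time (a new reading comes with each control period).
- r.capture(name): name is "scene" or "top"; returns a dict with "frame" (420x560x3 uint8, blue, green, red), "fx", "fy", "cx", "cy" (pixels), "extrinsics" (4x4, takes a point from camera to world coordinates). Camera axes: x right, y down, z forward; pixel columns grow to the right and rows downward; lengths in mm; the calibration is good to about 2 mm. A picture is of the moment at which its call begins. There is no depth.
- r.job_done(): hands the job in, once; it reports no verdict.
The state is a dict: "time": time; "joints": joint angles; "joint_vel": joint speeds; "tau": joint torques, N m; "tcp_pos": TCP position; "eef_rot": TCP orientation; "ft_force": force on the tool from outside, world axes, zero at the start; "wrist_torque": the same for the moment, N m; "finger_gap": finger opening in mm.
Only numpy, scipy, OpenCV 4.12 (cv2) and the standard library are available. Lean on these libraries where they do the work, as an engineer would, in place of code of your own. Each camera call takes 0.05 s, during which the arm holds its last target. There are 200 camera calls.

## Working session

There is one attempt and no reset: what is moved stays moved. The work goes in short steps, Python scripts to look and compute and a tool call to move; the robot and the scene stay as the last step left them, time stands still between calls to the robot, and variables do not carry over. Pictures are saved under pics/ and viewed, about 8 in all and at most 12, crops included, and the job is handed in when it is done.

Besides the shell and the picture viewer there is one more tool, called after "Emit:" as name(argument=value, ...) on one line, values as JSON. step_arm: Moves the arm, as the interface text tells. Its arguments: {"type":"object","properties":{"targets":{"type":"array"},"force":{"type":"number"}},"required":["targets"]}

```bash
ls; mkdir -p pics; python3 - <<'E'
from cell import r
import cv2,numpy as np
for n in("scene","top"):
    c=r.capture(n);cv2.imwrite(f"pics/{n}0.png",c["frame"]);print(n,c["fx"],c["fy"],c["cx"],c["cy"],np.round(c["extrinsics"],3).tolist())
s=r.state();print(s)
E
```

```text
pics
scene 425.09682049926926 425.09682049926926 273.92284838835815 212.23244449280273 [[-0.909, -0.16, 0.385, 203.096], [-0.416, 0.364, -0.833, 697.599], [-0.007, -0.917, -0.398, 556.518], [0.0, 0.0, 0.0, 1.0]]
top 444.4567620853448 444.4567620853448 279.05837207580083 210.87913406016742 [[-0.012, -0.999, 0.053, 485.991], [-0.999, 0.014, 0.035, -12.2], [-0.036, -0.053, -0.998, 1060.48], [0.0, 0.0, 0.0, 1.0]]
{'time': 0.1, 'joints': array([-1.35717115e+00,  1.59010983e-01,  1.59809578e+00, -2.47098714e-05,
        1.38619835e+00, -2.10130560e-01]), 'joint_vel': array([-0.00076649, -0.00155061, -0.00328757,  0.00041851, -0.00023711,
       -0.00043867]), 'tau': array([ 3.05569265e-04, -3.96990716e+01, -3.32337964e+01, -1.43266057e-04,
        4.17621690e-03,  1.16141226e-05]), 'tcp_pos': array([ 236.34073839, -523.91277843,  403.80635158]), 'eef_rot': array([-3.13991280e+00, -3.33449692e-04,  4.23760009e-01]), 'ft_force': array([-0.64121147,  0.9555184 , -0.15421277]), 'wrist_torque': array([-0.04087514, -0.02352429,  0.04701769]), 'finger_gap': 85.22870680436957}
```

View pics/scene0.png

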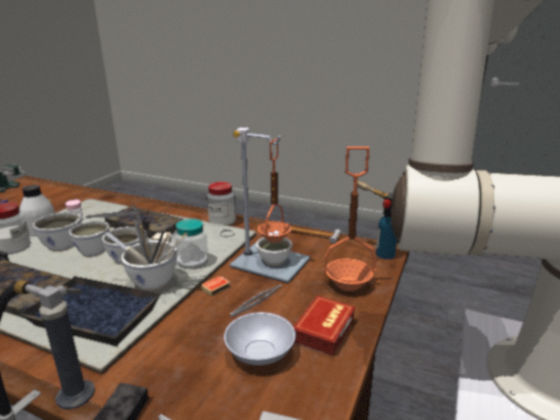

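View pics/top0.png

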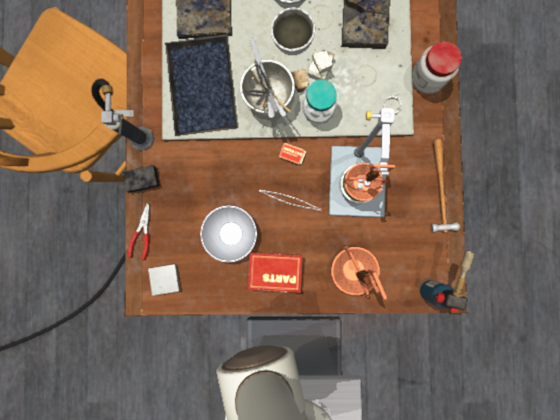

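The scene view shows the hung basket at about (273,140–240), the stand rod at x≈247, the bowl at (260,340), and the larger decoy basket at (350,270). The top view shows the cup at (362,183), the bowl at (229,234), the stand base at (330–385,147–215) and the decoy at (355,272). Next are zoomed crops for triangulation.

```bash
cat > h.py <<'E'
import numpy as np
from scipy.spatial.transform import Rotation as R
from scipy.optimize import least_squares
def cam(r,n):
    c=r.capture(n);return c
def ray(c,u,v):
    E=c["extrinsics"];d=E[:3,:3]@np.array([(u-c["cx"])/c["fx"],(v-c["cy"])/c["fy"],1]);return E[:3,3],d/np.linalg.norm(d)
def atz(c,u,v,z):
    o,d=ray(c,u,v);return o+d*(z-o[2])/d[2]
def proj(c,p):
    E=c["extrinsics"];q=E[:3,:3].T@(np.array(p)-E[:3,3]);return np.array([c["fx"]*q[0]/q[2]+c["cx"],c["fy"]*q[1]/q[2]+c["cy"]])
def tri(a,ua,b,ub):
    A=np.zeros((3,3));v=np.zeros(3);rs=[ray(a,*ua),ray(b,*ub)]
    for o,d in rs:
        P=np.eye(3)-np.outer(d,d);A+=P;v+=P@o
    p=np.linalg.solve(A,v);return p,[round(float(np.linalg.norm(np.cross(p-o,d))),1) for o,d in rs]
E
python3 - <<'E'
import cv2,numpy as np
a=cv2.imread("pics/scene0.png")[120:270,225:305];b=cv2.imread("pics/top0.png")[100:220,320:410]
a=cv2.resize(a,None,fx=4,fy=4,interpolation=cv2.INTER_CUBIC);b=cv2.resize(b,None,fx=5,fy=5,interpolation=cv2.INTER_CUBIC)
o=np.zeros((600,a.shape[1]+b.shape[1],3),np.uint8);o[:,:320]=a;o[:,320:]=b;cv2.imwrite("pics/crop1.png",o);print(o.shape)
E
```

```text
(600, 770, 3)
```

View pics/crop1.png

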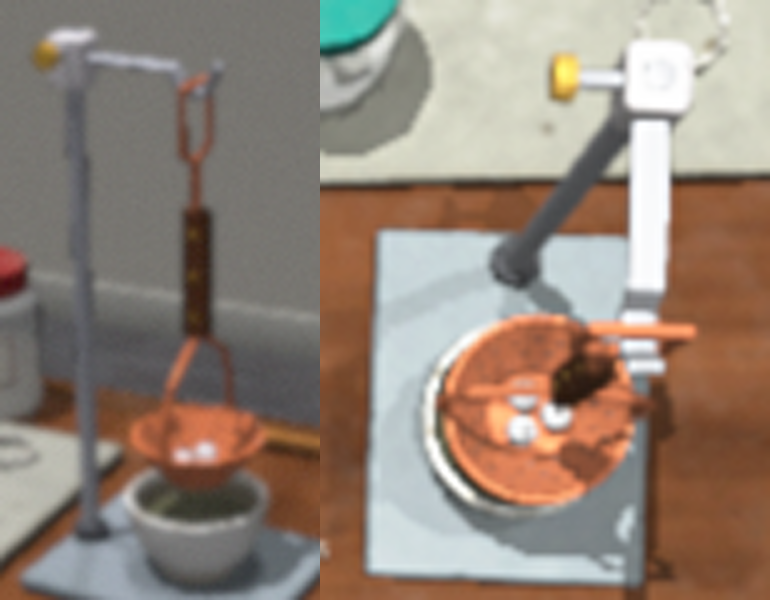

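```bash
python3 - <<'E'
from cell import r
from h import *
S=r.capture("scene");T=r.capture("top")
s=lambda x,y:(225+x/4-.4,120+y/4-.4)
t=lambda x,y:(320+(x-320)/5-.4,100+y/5-.4)
np.set_printoptions(precision=1,suppress=True)
print("eye",tri(S,s(195,79),T,t(643,330)))
print("eyeL/R at 322",atz(T,*t(592,329),322),atz(T,*t(694,331),322))
print("rim centre",tri(S,s(197,433),T,t(540,410)),atz(T,*t(540,410),103))
print("corners",[atz(T,*t(*p),12) for p in((378,232),(366,575),(643,585))], atz(T,*t(515,268),12), "scene rod",atz(S,*s(92,528),12))
print("armtop edges at 335: ",atz(T,*t(635,120),334),atz(T,*t(670,120),334),atz(T,*t(628,290),334),atz(T,*t(663,290),334))
print("tip",atz(T,*t(645,366),334), tri(S,s(217,66),T,t(645,368)))
print("bowl",atz(T,229.5,234,42),tri(S,(260,333),T,(229.5,234)),"bot",atz(T,231,234,3))
print("decoy rim",atz(T,355,271,40),tri(S,(350,266),T,(355,271)),"eye",tri(S,(357,148),T,(383,298)))
print("pot",atz(T,*t(515,415),62), "tin",atz(T,275,273,35))
E
```

```text
eye (array([ 598.3, -160.3,  326. ]), [0.8, 0.8])
eyeL/R at 322 [ 598.8 -144.7  322. ] [ 597.6 -178.2  322. ]
rim centre (array([ 598.4, -160.1,  105.1]), [1.2, 1.2]) [ 597.6 -160.9  103. ]
corners [array([ 694.3, -100.6,   12. ]), array([531.5, -92. ,  12. ]), array([ 525.1, -221.2,   12. ])] [ 675.9 -164.8   12. ] scene rod [ 684.2 -175.7   12. ]
armtop edges at 335:  [ 665.8 -158.1  334. ] [ 665.5 -169.5  334. ] [ 609.6 -154.5  334. ] [ 609.4 -165.8  334. ]
tip [ 584.5 -159.4  334. ] (array([ 584.3, -158.9,  335.1]), [0.6, 0.6])
bowl [488.7 138.6  42. ] (array([489.8, 139. ,  43.2]), [1.2, 1.2]) bot [488.7 140.8   3. ]
decoy rim [ 401.3 -146.8   40. ] (array([ 401.5, -145.5,   52.1]), [0.9, 0.9]) eye (array([ 393.1, -148.6,  332.1]), [11.6, 11.6])
pot [ 600.3 -156.1   62. ] tin [398.   35.3  35. ]
```

Measured: eye at (598,-160,326), cup axis the same, stand yaw about -0.05. The bowl is at (489,139), and the taller decoy at about (401,-147) blocks the -x approach. I'll check the robot's attributes and fit the kinematics from a few small moves.

```bash
python3 - <<'E'
from cell import r
print([a for a in dir(r) if a[0]!='_'], r.tip_reach)
E
```

```text
['Unreachable', 'capture', 'job_done', 'state', 'tip_reach'] 173.4
```

Emit:
step_arm(targets=[{"dp":[0,0,-0.05],"rotation":[0,0,0],"grip":-1},{"dp":[0,0,-0.1],"rotation":[0,0,0],"grip":-1},{"dp":[0,0,-0.1],"rotation":[0.15,0,0],"grip":-1},{"dp":[0,0,-0.1],"rotation":[0.3,0,0],"grip":-1}])

```text
time: 0.7
tcp_pos: [236.4, -524.0, 505.2]
eef_rot: [-2.838, 0.0, 0.424]
ft_force: [-0.2, -0.0, -0.7]
finger_gap: 85.5
```

```bash
python3 - <<'E'
from cell import r
s=r.state();print(*[s[k].tolist() for k in("joints","tcp_pos","eef_rot")])
E
```

```text
[-1.3433857504700604, 0.2169961566354346, 1.3456636509780269, -0.06137731659059912, 1.8767574600180417, -0.20591006757049288] [236.3974253781865, -523.968972263899, 505.22801460709775] [-2.8377091173160327, 0.00016055410137560955, 0.42363516789657707]
```

Emit:
step_arm(targets=[{"dp":[0,0,0],"rotation":[0,0.15,0],"grip":-1},{"dp":[0,0,0],"rotation":[0,0.3,0],"grip":-1},{"dp":[0,0,0],"rotation":[0,0.3,0.0],"grip":-1}])

```text
time: 1.08
tcp_pos: [235.7, -524.3, 504.6]
eef_rot: [-2.824, -0.285, 0.33]
ft_force: [-0.3, -0.0, -0.4]
finger_gap: 85.7
```

```bash
python3 - <<'E'
from cell import r
s=r.state();print(s["time"],*[s[k].tolist() for k in("joints","tcp_pos","eef_rot")])
E
```

```text
1.075 [-1.4082378469777104, 0.21741317097697277, 1.3571835856418193, 0.2269584805723511, 1.927703692861415, -0.1728429977347327] [235.6925261846864, -524.3030930072067, 504.61398868055795] [-2.823519134236973, -0.28464744012246945, 0.3301327110806973]
```

```bash
cat >> h.py <<'E'
D=[([-1.35717115,.159010983,1.59809578,-2.47e-5,1.38619835,-.21013056],[236.3407,-523.9128,403.8064],[-3.1399128,-.00033345,.42376]),
([-1.3433857504700604,0.2169961566354346,1.3456636509780269,-0.06137731659059912,1.8767574600180417,-0.20591006757049288],[236.397,-523.969,505.228],[-2.83770911,.00016055,.4236351669]),
([-1.4082378469777104,0.21741317097697277,1.3571835856418193,0.2269584805723511,1.927703692861415,-0.1728429977347327],[235.6925,-524.303,504.614],[-2.823519134,-.28464744,.3301327])]
def fk(q,P,s4=1):
    d1,a1,L2,a3,L3,d6,a5=P
    M=R.from_euler('z',q[0]);p=np.array([0,0,d1])+M.apply([a1,0,0])
    M=M*R.from_euler('y',q[1]);p=p+M.apply([0,0,L2])
    M=M*R.from_euler('y',q[2]);p=p+M.apply([a3,0,L3])
    M=M*R.from_euler('z',s4*q[3])*R.from_euler('y',q[4]);p=p+M.apply([a5,0,d6])
    return p,M*R.from_euler('z',q[5]+np.pi/2)
def err(q,P,p,M,s4,w=300): 
    a,b=fk(q,P,s4);return np.r_[a-p,w*(b.inv()*M).as_rotvec()]
LO=np.array([-2.91,-.94,.18,-1.29,.17,-3]);HI=np.array([2.91,2.29,2.7,4.43,2.64,3])
def ik(P,p,M,q0=None,s4=1):
    best=None
    for k in range(25):
        x0=q0 if (q0 is not None and k==0) else np.random.default_rng(k).uniform(LO,HI)
        f=least_squares(err,np.clip(x0,LO+.01,HI-.01),bounds=(LO,HI),args=(P,np.array(p,float),M,s4))
        if q0 is not None and k==0 and f.cost<1: return f.x,f.cost
        if best is None or f.cost<best[1]-1e-3: best=(f.x,f.cost)
    return best
E
python3 - <<'E'
from h import *
np.set_printoptions(precision=2,suppress=True)
for s4 in(1,-1):
    P0=np.array([300,0,350,0,350,150,0.])
    g=lambda P:np.r_[np.concatenate([err(q,P,np.array(p),R.from_euler('xyz',e),s4) for q,p,e in D]),.001*(P-P0)]
    f=least_squares(g,P0);print(s4,f.x,f.cost,f.fun[:18])
E
```

```text
1 [-5322.77 -1875.19  5427.48  -995.89  1117.02   403.33  -296.67] 18016.734270425102 [-117.13  -25.65    0.35   -0.     -0.      0.   -136.78  -35.44    5.42
    0.      0.     -0.    -39.49   -2.5    -5.76   -0.      0.      0.  ]
-1 [10084.21  2986.36 -8390.32  1849.64  -346.12  -356.54   413.94] 27997.99312454921 [-117.25  -25.07   -0.35    0.     -0.01   -0.   -138.41  -25.9    -5.55
    7.18  -34.37   11.09  -38.47  -12.73    5.88  -21.94  125.69  -47.58]
```

```bash
sed -i 's/d1,a1,L2,a3,L3,d6,a5=P/d1,a1,L2,a3,L3,d6,a5,b2,b5=P/; s/M.apply(\[a1,0,0\])/M.apply([a1,b2,0])/; s/M.apply(\[a5,0,d6\])/M.apply([a5,b5,d6])/' h.py
python3 - <<'E'
from h import *
np.set_printoptions(precision=2,suppress=True)
for b in (.05,.02,.005):
    P0=np.array([200,0,410,0,430,145,0,0,130.])
    w=np.array([1,5,1,5,1,1,5,5,1])*b
    g=lambda P:np.r_[np.concatenate([err(q,P,np.array(p),R.from_euler('xyz',e),1) for q,p,e in D]),w*(P-P0)]
    f=least_squares(g,P0);print(f.x,f.cost,f.fun[:18])
E
```

```text
[194.99  -1.33 432.46   4.96 498.45 120.42  -7.87  45.75  74.31] 194.60644702814824 [  0.5   -1.53   0.55  -0.    -0.     0.     0.24   1.39 -10.58   0.
   0.    -0.    -3.56  -0.36  10.04  -0.     0.     0.  ]
[194.92 -10.28 451.16  14.64 511.19 127.06  -2.33  94.98  25.04] 64.36123917543246 [ 0.28 -0.75  0.43 -0.   -0.    0.    0.15  0.74 -3.68  0.    0.   -0.
 -1.36 -0.22  3.25 -0.    0.    0.  ]
[195.59 -15.08 465.14  23.18 518.3  132.24   1.2  118.26   1.64] 5.064043331991288 [ 0.02 -0.07  0.04 -0.   -0.    0.   -0.04  0.19 -0.29  0.    0.   -0.
 -0.06 -0.15  0.25 -0.    0.    0.  ]
```

```bash
python3 - <<'E'
from h import *
np.set_printoptions(precision=2,suppress=True)
ex=lambda x:np.array([x[0],0,x[1],0,x[2],x[3],0,x[4],0])
g=lambda x:np.concatenate([err(q,ex(x),np.array(p),R.from_euler('xyz',e),1) for q,p,e in D])
f=least_squares(g,[200,410,430,145,120.]);print(f.x,f.cost,f.fun)
P=ex(f.x); open('h.py','a').write(f"P={'np.array('+str(P.tolist())+')'}\n")
# tool pointing -y with b tilt down, jaws along +-x (yaw -.05 => tool z = -localy)
def pose(grip,b,tip=0,yaw=-.05,s=1):
    z=np.array([0,-np.cos(b),-np.sin(b)]);y=np.array([s,0,0]);x=np.cross(y,z)
    M=R.from_euler('z',yaw)*R.from_euler('y',tip)*R.from_matrix(np.c_[x,y,z]); return grip-155*M.as_matrix()[:,2],M
for s in(1,-1):
  for b in(0,.3):
    print(s,b,"grasp",*ik(P,*pose(np.array([598,-160,209]),b,0,s=s)))
    for tip in(1.7,-1.7):
      print("  dump",tip,*ik(P,*pose(np.array([489+np.sign(tip)*105,139,130]),b,tip,s=s)))
E
```

```text
[184.59 443.24 503.03 122.98 120.36] 8.984939680700148 [ 0.91 -2.04  2.28 -0.   -0.    0.    0.64  1.61 -1.04  0.    0.   -0.
 -1.47  0.06 -1.24 -0.    0.    0.  ]
1 0 grasp [ 0.02  0.59  1.68 -1.29  1.63  0.72] 2683.407728605107
  dump 1.7 [ 0.44  0.9   1.39 -1.24  1.93 -0.92] 5.092258788909276e-26
  dump -1.7 [ 0.6   0.65  1.86 -1.02  1.93  2.75] 6.20901144105564e-26
1 0.3 grasp [-0.02  0.46  1.72 -1.29  1.42  0.59] 15.531727767475546
  dump 1.7 [ 0.37  1.03  1.17 -1.13  2.16 -0.95] 5.8524400703419784e-24
  dump -1.7 [ 0.68  0.59  2.02 -1.21  1.82  2.77] 3.0662769695707692e-24
-1 0 grasp [ 0.02  0.59  1.68 -1.29  1.63 -2.43] 2683.4077286935917
  dump 1.7 [ 0.44  0.9   1.39 -1.24  1.93  2.22] 1.1885801036466017e-26
  dump -1.7 [ 0.6   0.65  1.86 -1.02  1.93 -0.39] 6.852947110014045e-24
-1 0.3 grasp [-0.02  0.46  1.72 -1.29  1.42 -2.55] 15.531727767475338
  dump 1.7 [ 0.37  1.03  1.17 -1.13  2.16  2.2 ] 3.142946117030172e-26
  dump -1.7 [ 0.68  0.59  2.02 -1.21  1.82 -0.37] 2.8613458979534088e-24
```

```bash
cat >> h.py <<'E'
def pose(grip,b,tip=0,yaw=-.05,s=1):
    "grip point, tool tilt down b, tip of the basket about its y -> TCP position, rotation"
    z=np.array([0,-np.cos(b),-np.sin(b)]);y=np.array([s,0,0]);x=np.cross(y,z)
    M=R.from_euler('z',yaw)*R.from_euler('y',tip)*R.from_matrix(np.c_[x,y,z]); return np.array(grip)-155*M.as_matrix()[:,2],M
def rel(st,p,M,n):
    "rows to write for n equal parts from state st to pose"
    M0=R.from_euler('xyz',st["eef_rot"]);d=M0.inv().apply(p-st["tcp_pos"])/1000;v=(M0.inv()*M).as_rotvec()
    print("dist mm",round(1000*np.linalg.norm(d)),"ang",round(float(np.linalg.norm(v)),3))
    for k in range(1,n+1): print((d*k/n).round(4).tolist(),(v*k/n).round(4).tolist())
E
python3 - <<'E'
from h import *
np.set_printoptions(precision=2,suppress=True)
for b in(.35,.5,.6):
  q,c=ik(P,*pose([598,-160,209],b));print(b,q,c)
  for n,g,t in(("pre",[598,-60,209+100*np.tan(b)],0),("lift",[598,-160,229],0),("off",[548,-158,229],0),("bowl",[540,139,229],0),("tip1",[560,139,150],.9),("tip2",[594,139,130],1.7),("tip3",[597,139,130],2)):
    q2,c=ik(P,*pose(g,b,t),q0=q);print(n,q2,round(c,2))
    q=q2 if n not in("pre",) else q
E
```

```text
0.35 [-0.03  0.44  1.72 -1.27  1.39  0.57] 5.88047733630852e-26
pre [ 0.13  0.45  1.63 -1.18  1.55  0.53] 0.0
lift [-0.03  0.42  1.71 -1.26  1.4   0.53] 0.0
off [-0.03  0.32  1.84 -1.27  1.39  0.57] 0.0
bowl [ 0.45  0.54  1.52 -1.01  1.8   0.65] 0.0
tip1 [ 0.39  0.83  1.31 -0.95  2.01 -0.13] 0.0
tip2 [ 0.36  1.05  1.13 -1.11  2.2  -0.95] 0.0
tip3 [ 0.37  1.08  1.14 -1.2   2.23 -1.25] 0.0
0.5 [-0.06  0.39  1.71 -1.13  1.32  0.47] 1.7349935578494764e-26
pre [ 0.1   0.38  1.6  -1.05  1.5   0.43] 0.0
lift [-0.06  0.37  1.69 -1.13  1.34  0.43] 0.0
off [-0.06  0.27  1.82 -1.13  1.32  0.46] 0.0
bowl [ 0.43  0.48  1.53 -0.91  1.73  0.62] 0.0
tip1 [ 0.35  0.83  1.26 -0.83  2.04 -0.13] 0.0
tip2 [ 0.33  1.1   1.04 -1.06  2.31 -0.94] 0.0
tip3 [ 0.33  1.15  1.05 -1.19  2.36 -1.26] 0.0
0.6 [-0.08  0.36  1.69 -1.04  1.28  0.39] 1.5889261004864908e-26
pre [ 0.08  0.34  1.57 -0.96  1.48  0.35] 0.0
lift [-0.08  0.34  1.68 -1.03  1.3   0.36] 0.0
off [-0.09  0.24  1.81 -1.04  1.28  0.38] 0.0
bowl [ 0.41  0.44  1.53 -0.84  1.68  0.59] 0.0
tip1 [ 0.33  0.84  1.22 -0.75  2.06 -0.12] 0.0
tip2 [ 0.3   1.14  0.97 -1.02  2.39 -0.93] 0.0
tip3 [ 0.3   1.19  0.99 -1.18  2.44 -1.26] 0.0
```

```bash
python3 - <<'E'
from h import *
np.set_printoptions(precision=2,suppress=True)
b=.5;q0,_=ik(P,*pose([598,-160,229],b))
B=np.array([489,139])
for yaw in(-.4,-.05,.3,.6,.9,1.2,1.5):
  for sg in(1,-1):
    q=q0;out=[];lx=np.array([np.cos(yaw),np.sin(yaw)])
    for t in(0,.6,1.2,1.7,2):
        g=B-lx*sg*(-106*np.sin(t)+40*np.cos(t))
        p,M=pose([*g,229 if t==0 else 145],b,sg*t,yaw);q,c=ik(P,p,M,q0=q)
        W=p-123*M.as_matrix()[:,2];out.append((c,min((q-LO).min(),(HI-q).min())))
        if t==2:print(yaw,sg,[(round(a,1),round(m,2)) for a,m in out],"grip",g,"tcp",p,"wrist",W,q)
E
```

```text
-0.4 1 [(np.float64(0.0), np.float64(0.59)), (np.float64(0.0), np.float64(0.58)), (np.float64(0.0), np.float64(0.31)), (np.float64(0.0), np.float64(0.14)), (np.float64(0.0), np.float64(0.1))] grip [593.11  94.98] tcp [708.32 193.96 114.08] wrist [799.74 272.5   89.54] [ 0.19  1.18  0.95 -1.05  2.54 -1.24]
-0.4 -1 [(np.float64(0.0), np.float64(0.52)), (np.float64(0.0), np.float64(0.41)), (np.float64(0.0), np.float64(0.27)), (np.float64(0.0), np.float64(0.19)), (np.float64(0.0), np.float64(0.0))] grip [384.89 183.02] tcp [375.63 334.62 114.08] wrist [368.27 454.92  89.54] [ 0.68  0.74  1.83 -1.14  2.07  3.  ]
-0.05 1 [(np.float64(0.0), np.float64(0.42)), (np.float64(0.0), np.float64(0.5)), (np.float64(0.0), np.float64(0.4)), (np.float64(0.0), np.float64(0.21)), (np.float64(0.0), np.float64(0.08))] grip [601.89 133.35] tcp [676.17 265.83 114.08] wrist [735.12 370.96  89.54] [ 0.32  1.13  1.05 -1.21  2.36 -1.29]
-0.05 -1 [(np.float64(0.0), np.float64(0.38)), (np.float64(0.0), np.float64(0.22)), (np.float64(0.0), np.float64(0.03)), (np.float64(121.8), np.float64(0.0)), (np.float64(626.2),
[... 2529 characters left out ...]
.78  19.96 114.08] wrist [176.74   9.1   89.54] [-0.54  0.54  2.7   2.49  1.89 -2.82]
1.5 1 [(np.float64(130.4), np.float64(0.0)), (np.float64(0.0), np.float64(0.0)), (np.float64(202.3), np.float64(0.0)), (np.float64(5.9), np.float64(0.0)), (np.float64(0.0), np.float64(0.09))] grip [497.   251.75] tcp [366.09 328.77 114.08] wrist [262.21 389.89  89.54] [ 0.72  0.6   2.12  4.34  1.63 -0.78]
1.5 -1 [(np.float64(61.0), np.float64(0.0)), (np.float64(0.0), np.float64(0.01)), (np.float64(45.7), np.float64(0.0)), (np.float64(0.0), np.float64(0.01)), (np.float64(0.0), np.float64(0.03))] grip [481.    26.25] tcp [340.54 -31.53 114.08] wrist [229.07 -77.38  89.54] [-0.85  0.41  2.67  1.92  1.75 -2.7 ]
```

```bash
python3 - <<'E'
from h import *
from cell import r
np.set_printoptions(precision=3,suppress=True)
st=r.state()
pC,MC=pose([600,0,209+160*np.tan(.5)],.5,s=-1)
print("C",pC,*ik(P,pC,MC))
M0=R.from_euler('xyz',st["eef_rot"]);v=(M0.inv()*MC).as_rotvec();print(np.linalg.norm(v))
q=st["joints"]
for f,p in((0,[236,-520,600]),(.35,[400,-330,600]),(.7,[500,-80,560]),(1,pC)):
    q,c=ik(P,p,M0*R.from_rotvec(v*f),q0=q);print(f,q,c)
rel(st,np.array([236,-520,600]),M0,2)
E
```

```text
C [606.798 135.855 370.719] [ 0.195  0.399  1.503 -1.02   1.616 -2.735] 2.0008325338570031e-25
2.2542406887106625
0 [-1.404  0.231  1.148  0.251  2.117 -0.117] 3.524974880801537e-26
0.35 [-1.001 -0.097  1.501  0.324  1.392  0.836] 5.46612945186243e-27
0.7 [-0.269 -0.134  1.661 -0.633  1.097  2.4  ] 2.910175055796773e-26
1 [ 0.195  0.399  1.503 -1.02   1.616 -2.735] 2.499967754860395e-25
dist mm 95 ang 0.0
[0.0142, -0.0161, -0.0426] [0.0, 0.0, 0.0]
[0.0284, -0.0323, -0.0853] [0.0, 0.0, 0.0]
```

```bash
cat >> h.py <<'E'
def jpath(st,q1,n,a=0.,b=1.,q0=None):
    "rows (relative to measured pose) along the joint line from q0"
    q0=st["joints"] if q0 is None else q0
    M0=R.from_euler('xyz',st["eef_rot"])
    pr,Mr=fk(st["joints"],P)
    for k in range(1,n+1):
        q=q0+(q1-q0)*(a+(b-a)*k/n);p,M=fk(q,P)
        z=M.as_matrix()[:,2]
        print((M0.inv().apply(p-pr)/1000).round(3).tolist(),(M0.inv()*M).as_rotvec().round(3).tolist(),"tcp",p.round(0),"tip",(p+173*z).round(0))
E
python3 - <<'E'
from h import *
from cell import r
np.set_printoptions(precision=3,suppress=True)
st=r.state();st["joints"]=np.array([-1.404,.231,1.148,.251,2.117,-.117]);
jpath(st,np.array([.195,.399,1.503,-1.02,1.616,-2.735]),20)
E
```

```text
[0.033, 0.007, 0.024] [0.032, -0.074, -0.167] tcp [ 272. -507.  585.] tip [ 285. -441.  425.]
[0.066, 0.012, 0.049] [0.069, -0.148, -0.337] tcp [ 308. -491.  570.] tip [ 306. -428.  409.]
[0.098, 0.013, 0.075] [0.113, -0.22, -0.51] tcp [ 342. -472.  555.] tip [ 326. -413.  393.]
[0.131, 0.012, 0.101] [0.164, -0.292, -0.686] tcp [ 374. -451.  541.] tip [ 346. -398.  379.]
[0.162, 0.007, 0.127] [0.222, -0.363, -0.863] tcp [ 406. -427.  527.] tip [ 364. -382.  366.]
[0.194, 0.0, 0.154] [0.287, -0.434, -1.041] tcp [ 435. -401.  514.] tip [ 382. -365.  353.]
[0.224, -0.01, 0.181] [0.36, -0.503, -1.22] tcp [ 463. -373.  501.] tip [ 399. -348.  342.]
[0.253, -0.022, 0.208] [0.442, -0.573, -1.398] tcp [ 488. -342.  488.] tip [ 415. -330.  332.]
[0.281, -0.038, 0.235] [0.534, -0.641, -1.575] tcp [ 512. -310.  476.] tip [ 432. -311.  323.]
[0.308, -0.056, 0.261] [0.637, -0.71, -1.749] tcp [ 534. -276.  465.] tip [ 448. -292.  315.]
[0.334, -0.076, 0.288] [0.752, -0.778, -1.919] tcp [ 553. -240.  454.] tip [ 464. -272.  308.]
[0.357, -0.099, 0.315] [0.88, -0.846, -2.083] tcp [ 570. -203.  443.] tip [ 480. -251.  303.]
[0.38, -0.124, 0.341] [1.023, -0.915, -2.238] tcp [ 584. -164.  433.] tip [ 497. -229.  298.]
[0.4, -0.151, 0.367] [1.184, -0.983, -2.383] tcp [ 596. -124.  423.] tip [ 513. -205.  294.]
[0.418, -0.18, 0.393] [1.364, -1.053, -2.512] tcp [605. -83. 413.] tip [ 529. -179.  292.]
[0.435, -0.212, 0.418] [-1.459, 1.046, 2.441] tcp [611. -40. 404.] tip [ 545. -152.  289.]
[0.449, -0.245, 0.443] [-1.467, 0.976, 2.21] tcp [615.   3. 395.] tip [ 560. -122.  288.]
[0.461, -0.281, 0.468] [-1.474, 0.909, 1.977] tcp [615.  47. 387.] tip [574. -89. 287.]
[0.47, -0.318, 0.492] [-1.479, 0.845, 1.742] tcp [613.  91. 379.] tip [588. -54. 287.]
[0.476, -0.357, 0.516] [-1.484, 0.784, 1.505] tcp [607. 136. 370.] tip [599. -16. 287.]
```

Emit:
step_arm(targets=[{"dp":[0.014,-0.016,-0.043],"rotation":[0,0,0],"grip":-0.4},{"dp":[0.028,-0.032,-0.085],"rotation":[0,0,0],"grip":-0.4},{"dp":[0.028,-0.032,-0.085],"rotation":[0,0,0],"grip":-0.4}])

```text
time: 1.45
tcp_pos: [236.0, -519.6, 604.4]
eef_rot: [-2.833, -0.281, 0.334]
ft_force: [-1.1, -0.1, -0.6]
finger_gap: 59.6
```

```bash
python3 - <<'E'
from h import *
from cell import r
np.set_printoptions(precision=3,suppress=True)
st=r.state();print(st["joints"],fk(st["joints"],P)[0]-st["tcp_pos"])
jpath(st,np.array([.195,.399,1.503,-1.02,1.616,-2.735]),5,b=.25)
E
```

```text
[-1.406  0.203  1.181  0.245  2.103 -0.125] [-3.045  9.603 -4.901]
[0.032, 0.008, 0.024] [0.032, -0.074, -0.168] tcp [ 268. -498.  584.] tip [ 281. -433.  424.]
[0.064, 0.012, 0.048] [0.07, -0.147, -0.339] tcp [ 303. -483.  570.] tip [ 301. -421.  408.]
[0.096, 0.014, 0.073] [0.115, -0.219, -0.513] tcp [ 337. -465.  555.] tip [ 321. -407.  393.]
[0.128, 0.013, 0.098] [0.166, -0.29, -0.689] tcp [ 369. -444.  541.] tip [ 340. -392.  379.]
[0.16, 0.009, 0.124] [0.223, -0.36, -0.867] tcp [ 400. -421.  528.] tip [ 359. -377.  366.]
```

```bash
cat > fit.py <<'E'
from h import *
import json,sys,os
def refit(st):
    X=json.load(open('D.json')) if os.path.exists('D.json') else [list(map(list,d)) for d in D]
    X.append([st[k].tolist() for k in("joints","tcp_pos","eef_rot")]);json.dump(X,open('D.json','w'))
    P0=np.array([195,0,455,0,510,130,0,120.,0]);w=np.array([1,2,1,2,1,1,20,2,5])*.01
    g=lambda Q:np.r_[np.concatenate([err(q,Q,np.array(p),R.from_euler('xyz',e),1) for q,p,e in X]),w*(Q-P0)]
    f=least_squares(g,P0);print("fit",f.x.round(1),"rms",np.sqrt(np.mean(f.fun[:6*len(X)]**2)).round(2));json.dump(f.x.tolist(),open('P.json','w'));return f.x
E
python3 - <<'E'
from fit import *
import h
from cell import r
np.set_printoptions(precision=3,suppress=True)
st=r.state();h.P=refit(st)
q,c=ik(h.P,*pose([600,0,209+160*np.tan(.5)],.5,s=-1));print(q,c)
V=(st["joints"]+q)/2;V[1]=-.45;V[2]=1.5;print("V",V)
jpath(st,V,8);print();
jpath(st,q,10,q0=V)
E
```

```text
fit [280.8  -2.4 402.4  46.1 518.9 132.8   0.5 120.1  -0.3] rms 0.1
[ 0.209  0.455  1.438 -1.016  1.632 -2.735] 1.5565951293240734e-26
V [-0.599 -0.45   1.5   -0.385  1.868 -1.43 ]
[0.054, -0.035, 0.003] [-0.028, -0.111, -0.226] tcp [ 272. -470.  627.] tip [ 284. -418.  462.]
[0.102, -0.075, 0.008] [-0.048, -0.222, -0.453] tcp [ 300. -419.  647.] tip [ 300. -381.  478.]
[0.142, -0.119, 0.013] [-0.06, -0.335, -0.681] tcp [ 320. -366.  667.] tip [ 311. -345.  495.]
[0.174, -0.166, 0.018] [-0.065, -0.45, -0.908] tcp [ 332. -313.  684.] tip [ 317. -310.  512.]
[0.199, -0.215, 0.024] [-0.062, -0.568, -1.132] tcp [ 336. -260.  701.] tip [ 318. -276.  529.]
[0.215, -0.264, 0.028] [-0.052, -0.691, -1.352] tcp [ 332. -210.  715.] tip [ 314. -245.  547.]
[0.224, -0.313, 0.032] [-0.034, -0.819, -1.566] tcp [ 322. -164.  728.] tip [ 307. -216.  564.]
[0.226, -0.36, 0.035] [-0.009, -0.954, -1.771] tcp [ 305. -121.  740.] tip [ 297. -190.  582.]

[0.255, -0.335, 0.063] [0.153, -1.019, -1.94] tcp [ 346. -123.  715.] tip [ 329. -196.  560.]
[0.287, -0.315, 0.096] [0.331, -1.082, -2.106] tcp [ 387. -118.  688.] tip [ 362. -197.  536.]
[0.319, -0.3, 0.135] [0.525, -1.143, -2.266] tcp [ 428. -106.  657.] tip [ 396. -192.  510.]
[0.351, -0.291, 0.178] [0.74, -1.201, -2.416] tcp [467. -88. 623.] tip [ 430. -182.  483.]
[0.381, -0.289, 0.226] [0.977, -1.256, -2.552] tcp [503. -63. 587.] tip [ 464. -167.  455.]
[0.409, -0.292, 0.278] [-1.183, 1.242, 2.54] tcp [535. -32. 548.] tip [ 496. -147.  424.]
[0.434, -0.301, 0.334] [-1.28, 1.12, 2.292] tcp [562.   4. 507.] tip [ 527. -121.  393.]
[0.454, -0.315, 0.392] [-1.359, 1.002, 2.037] tcp [583.  45. 463.] tip [555. -90. 359.]
[0.469, -0.334, 0.452] [-1.424, 0.889, 1.777] tcp [599.  89. 418.] tip [579. -55. 324.]
[0.478, -0.358, 0.514] [-1.476, 0.779, 1.512] tcp [607. 136. 371.] tip [599. -16. 288.]
```

Emit:
step_arm(targets=[{"dp":[0.04,-0.026,0.002],"rotation":[-0.02,-0.08,-0.165],"grip":-0.4},{"dp":[0.078,-0.055,0.005],"rotation":[-0.038,-0.16,-0.34],"grip":-0.4},{"dp":[0.11,-0.085,0.009],"rotation":[-0.05,-0.24,-0.5],"grip":-0.4},{"dp":[0.138,-0.115,0.013],"rotation":[-0.06,-0.32,-0.65],"grip":-0.4},{"dp":[0.16,-0.145,0.016],"rotation":[-0.063,-0.39,-0.79],"grip":-0.4}])

```text
time: 2.08
tcp_pos: [327.4, -335.4, 675.9]
eef_rot: [-3.047, -0.038, 1.201]
ft_force: [0.8, -0.8, 0.0]
finger_gap: 59.7
```

```bash
sed -i 's/^P=.*/import json,os\nP=np.array(json.load(open("P.json")))/' h.py; python3 - <<'E'
from h import *
from cell import r
st=r.state();print(st["joints"].round(3))
V=np.array([-.599,-.45,1.5,-.385,1.868,-1.43]);jpath(st,V,5)
E
```

```text
[-1.047 -0.101  1.337 -0.033  2.003 -0.692]
[0.046, -0.011, -0.012] [-0.003, -0.098, -0.206] tcp [ 332. -285.  691.] tip [ 315. -290.  519.]
[0.088, -0.027, -0.023] [0.001, -0.197, -0.41] tcp [ 333. -241.  705.] tip [ 315. -262.  534.]
[0.127, -0.047, -0.032] [0.011, -0.297, -0.612] tcp [ 329. -198.  717.] tip [ 311. -236.  550.]
[0.161, -0.072, -0.041] [0.028, -0.399, -0.811] tcp [ 319. -158.  729.] tip [ 305. -212.  565.]
[0.191, -0.099, -0.047] [0.052, -0.502, -1.004] tcp [ 305. -121.  740.] tip [ 297. -190.  582.]
```

Emit:
step_arm(targets=[{"dp":[0.035,-0.008,-0.01],"rotation":[-0.002,-0.075,-0.165],"grip":-0.4},{"dp":[0.075,-0.02,-0.02],"rotation":[0,-0.16,-0.33],"grip":-0.4},{"dp":[0.105,-0.035,-0.027],"rotation":[0.005,-0.24,-0.49],"grip":-0.4},{"dp":[0.135,-0.052,-0.034],"rotation":[0.015,-0.32,-0.65],"grip":-0.4},{"dp":[0.16,-0.072,-0.041],"rotation":[0.028,-0.399,-0.81],"grip":-0.4}])

```text
time: 2.7
tcp_pos: [321.1, -162.4, 729.1]
eef_rot: [-2.915, 0.247, 2.074]
ft_force: [-0.4, -0.3, -0.1]
finger_gap: 59.6
```

```bash
python3 - <<'E'
from h import *
from cell import r
st=r.state();print(st["joints"].round(3))
q=np.array([.209,.455,1.438,-1.016,1.632,-2.735]);jpath(st,q,15)
E
```

```text
[-0.695 -0.397  1.483 -0.318  1.893 -1.296]
[-0.009, 0.026, 0.014] [0.043, 0.006, -0.155] tcp [ 340. -157.  711.] tip [ 319. -215.  549.]
[-0.015, 0.055, 0.028] [0.086, 0.012, -0.313] tcp [ 366. -155.  693.] tip [ 339. -216.  534.]
[-0.019, 0.085, 0.042] [0.132, 0.018, -0.473] tcp [ 394. -149.  674.] tip [ 361. -215.  518.]
[-0.019, 0.117, 0.056] [0.179, 0.024, -0.635] tcp [ 420. -141.  654.] tip [ 383. -212.  501.]
[-0.016, 0.15, 0.07] [0.229, 0.03, -0.798] tcp [ 446. -129.  633.] tip [ 405. -207.  484.]
[-0.009, 0.183, 0.084] [0.281, 0.037, -0.963] tcp [ 472. -114.  611.] tip [ 427. -199.  467.]
[0.001, 0.217, 0.098] [0.337, 0.045, -1.129] tcp [496. -95. 587.] tip [ 449. -188.  449.]
[0.014, 0.251, 0.113] [0.396, 0.054, -1.295] tcp [518. -74. 563.] tip [ 472. -175.  430.]
[0.031, 0.284, 0.127] [0.46, 0.064, -1.461] tcp [539. -50. 538.] tip [ 493. -159.  412.]
[0.051, 0.317, 0.142] [0.528, 0.076, -1.627] tcp [557. -24. 512.] tip [ 514. -141.  392.]
[0.074, 0.349, 0.157] [0.602, 0.09, -1.792] tcp [573.   4. 485.] tip [ 534. -121.  373.]
[0.101, 0.379, 0.172] [0.682, 0.107, -1.956] tcp [586.  35. 458.] tip [553. -98. 352.]
[0.131, 0.408, 0.188] [0.77, 0.127, -2.116] tcp [596.  67. 430.] tip [570. -73. 331.]
[0.163, 0.435, 0.204] [0.865, 0.151, -2.274] tcp [603. 101. 401.] tip [586. -45. 310.]
[0.198, 0.459, 0.22] [0.971, 0.18, -2.426] tcp [607. 136. 371.] tip [599. -16. 288.]
```

Emit:
step_arm(targets=[{"dp":[-0.009,0.026,0.014],"rotation":[0.043,0.006,-0.155],"grip":-0.4},{"dp":[-0.015,0.055,0.028],"rotation":[0.086,0.012,-0.313],"grip":-0.4},{"dp":[-0.019,0.085,0.042],"rotation":[0.132,0.018,-0.473],"grip":-0.4},{"dp":[-0.019,0.117,0.056],"rotation":[0.179,0.024,-0.635],"grip":-0.4},{"dp":[-0.016,0.15,0.07],"rotation":[0.229,0.03,-0.798],"grip":-0.4}])

```text
time: 3.32
tcp_pos: [455.9, -134.6, 632.6]
eef_rot: [-2.608, -0.094, 2.807]
ft_force: [0.4, -0.8, 0.4]
finger_gap: 59.8
```

```bash
python3 - <<'E'
from h import *
from cell import r
st=r.state();print(st["joints"].round(3))
q=np.array([.209,.455,1.438,-1.016,1.632,-2.735]);jpath(st,q,10)
E
```

```text
[-0.397 -0.1    1.456 -0.555  1.803 -1.785]
[-0.02, 0.03, 0.006] [0.051, 0.009, -0.164] tcp [ 476. -117.  610.] tip [ 431. -203.  467.]
[-0.039, 0.063, 0.012] [0.104, 0.019, -0.33] tcp [500. -98. 587.] tip [ 453. -192.  449.]
[-0.055, 0.099, 0.018] [0.161, 0.032, -0.496] tcp [522. -77. 563.] tip [ 475. -178.  430.]
[-0.068, 0.137, 0.023] [0.22, 0.047, -0.663] tcp [542. -52. 537.] tip [ 496. -162.  411.]
[-0.078, 0.176, 0.029] [0.282, 0.065, -0.83] tcp [560. -26. 511.] tip [ 517. -143.  392.]
[-0.086, 0.218, 0.035] [0.348, 0.086, -0.996] tcp [575.   3. 485.] tip [ 536. -122.  372.]
[-0.09, 0.26, 0.041] [0.418, 0.112, -1.162] tcp [587.  34. 457.] tip [554. -99. 352.]
[-0.091, 0.304, 0.048] [0.492, 0.142, -1.326] tcp [597.  67. 429.] tip [571. -73. 331.]
[-0.089, 0.348, 0.056] [0.57, 0.177, -1.488] tcp [604. 101. 400.] tip [586. -45. 310.]
[-0.083, 0.393, 0.065] [0.653, 0.218, -1.648] tcp [607. 136. 371.] tip [599. -16. 288.]
```

Emit:
step_arm(targets=[{"dp":[-0.02,0.03,0.006],"rotation":[0.051,0.009,-0.164],"grip":-0.4},{"dp":[-0.039,0.063,0.012],"rotation":[0.104,0.019,-0.33],"grip":-0.4},{"dp":[-0.055,0.099,0.015],"rotation":[0.161,0.032,-0.496],"grip":-0.4},{"dp":[-0.068,0.137,0.015],"rotation":[0.22,0.047,-0.663],"grip":-0.4},{"dp":[-0.078,0.176,0.015],"rotation":[0.282,0.065,-0.83],"grip":-0.4}])

```text
time: 3.95
tcp_pos: [568.0, -19.9, 521.6]
eef_rot: [-2.568, -0.612, -2.762]
ft_force: [1.2, 0.3, 0.2]
finger_gap: 59.5
```

```bash
python3 - <<'E'
from h import *
from cell import r
st=r.state();print(st["joints"].round(3))
q=np.array([.209,.455,1.438,-1.016,1.632,-2.735]);jpath(st,q,5)
E
```

```text
[-0.083  0.197  1.405 -0.791  1.74  -2.277]
[-0.036, 0.024, -0.003] [0.061, 0.024, -0.165] tcp [582.   8. 493.] tip [ 543. -118.  381.]
[-0.07, 0.05, -0.006] [0.124, 0.052, -0.331] tcp [593.  38. 463.] tip [560. -95. 358.]
[-0.103, 0.08, -0.008] [0.188, 0.086, -0.496] tcp [601.  70. 433.] tip [575. -71. 335.]
[-0.135, 0.113, -0.011] [0.254, 0.124, -0.661] tcp [605. 103. 402.] tip [588. -44. 312.]
[-0.164, 0.148, -0.013] [0.321, 0.169, -0.826] tcp [607. 136. 371.] tip [599. -16. 288.]
```

Emit:
step_arm(targets=[{"dp":[-0.036,0.024,-0.003],"rotation":[0.061,0.024,-0.165],"grip":-0.4},{"dp":[-0.07,0.05,-0.006],"rotation":[0.124,0.052,-0.331],"grip":-0.4},{"dp":[-0.103,0.08,-0.008],"rotation":[0.188,0.086,-0.496],"grip":-0.4},{"dp":[-0.135,0.113,-0.011],"rotation":[0.254,0.124,-0.661],"grip":-0.4},{"dp":[-0.164,0.148,-0.013],"rotation":[0.321,0.169,-0.826],"grip":-0.4}])

```text
time: 4.58
tcp_pos: [606.8, 138.5, 368.6]
eef_rot: [3.132, -1.075, -1.605]
ft_force: [0.6, -0.3, -0.5]
finger_gap: 60.0
```

```bash
python3 - <<'E'
from h import *
from cell import r
import cv2
st=r.state();print(st["joints"].round(3))
rel(st,*pose([598.2,-160.3,208],.5,s=-1),5)
S=r.capture("scene")["frame"];T=r.capture("top")["frame"]
a=cv2.resize(S[100:300,160:360],(400,400),interpolation=3);b=cv2.resize(T[90:290,250:450],(400,400),interpolation=3)
cv2.imwrite("pics/pre.png",np.hstack([a,b]))
E
```

```text
[ 0.212  0.471  1.424 -1.02   1.632 -2.741]
dist mm 184 ang 0.01
[0.0003, -0.0011, 0.0369] [-0.0009, -0.0008, 0.0015]
[0.0006, -0.0022, 0.0737] [-0.0017, -0.0016, 0.0031]
[0.001, -0.0033, 0.1106] [-0.0026, -0.0025, 0.0046]
[0.0013, -0.0044, 0.1474] [-0.0034, -0.0033, 0.0062]
[0.0016, -0.0055, 0.1843] [-0.0043, -0.0041, 0.0077]
```

View pics/pre.png

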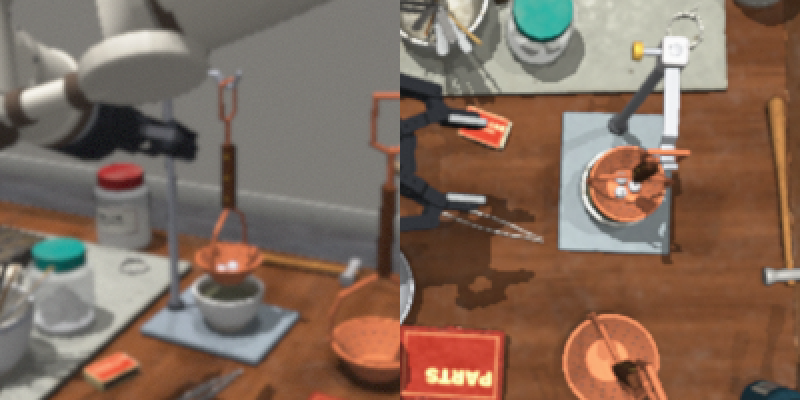

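The jaws straddle the basket's line and the decoy is well clear. I'll advance and grip.

Emit:
step_arm(targets=[{"dp":[0.0003,-0.0011,0.037],"rotation":[-0.001,-0.001,0.0015],"grip":-0.4},{"dp":[0.0006,-0.0022,0.074],"rotation":[-0.002,-0.002,0.003],"grip":-0.4},{"dp":[0.001,-0.0033,0.111],"rotation":[-0.003,-0.0025,0.005],"grip":-0.4},{"dp":[0.0013,-0.0044,0.148],"rotation":[-0.0035,-0.003,0.006],"grip":-0.4},{"dp":[0.0016,-0.0055,0.184],"rotation":[-0.004,-0.004,0.008],"grip":-0.4}])

```text
time: 5.3
tcp_pos: [603.0, -24.0, 278.3]
eef_rot: [3.133, -1.071, -1.612]
ft_force: [0.5, 0.0, -0.7]
finger_gap: 59.6
```

```bash
python3 - <<'E'
from h import *
from cell import r
import cv2
st=r.state();print(st["joints"].round(3))
rel(st,*pose([598.2,-160.3,208],.5,s=-1),1)
S=r.capture("scene")["frame"]
cv2.imwrite("pics/g.png",cv2.resize(S[110:290,190:350],(640,720)[:2],interpolation=3)[:600])
E
```

```text
[-0.046  0.477  1.613 -1.126  1.335 -2.679]
dist mm 4 ang 0.004
[0.0037, -0.002, -0.0016] [0.0012, -0.0005, 0.004]
```

View pics/g.png

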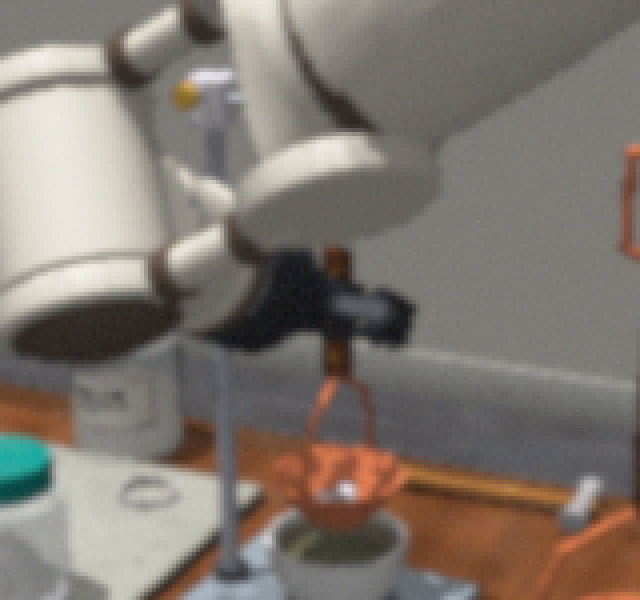

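The grip lies between the pads at mid height. I'll close with a small centring correction.

Emit:
step_arm(targets=[{"dp":[0.003,-0.002,-0.001],"rotation":[0.001,0,0.004],"grip":0.2},{"dp":[0.003,-0.002,-0.001],"rotation":[0.001,0,0.004],"grip":0.6},{"dp":[0.003,-0.002,-0.001],"rotation":[0.001,0,0.004],"grip":1},{"dp":[0.003,-0.002,-0.001],"rotation":[0.001,0,0.004],"grip":1},{"dp":[0.003,-0.002,-0.001],"rotation":[0.001,0,0.004],"grip":1}], force=50)

```text
time: 5.98
tcp_pos: [604.5, -27.3, 279.9]
eef_rot: [3.136, -1.072, -1.619]
ft_force: [2.2, -0.5, 4.8]
finger_gap: 15.3
```

Emit:
step_arm(targets=[{"dp":[0,0,0],"rotation":[0,0,0],"grip":1},{"dp":[0,0,0],"rotation":[0,0,0],"grip":1},{"dp":[0,0,0],"rotation":[0,0,0],"grip":1}])

```text
time: 6.35
tcp_pos: [604.6, -27.4, 279.9]
eef_rot: [3.136, -1.073, -1.619]
ft_force: [2.4, 0.5, 2.6]
finger_gap: 14.9
```

```bash
python3 - <<'E'
from h import *
from cell import r
st=r.state();print(st["joints"].round(3),st["tcp_pos"],st["eef_rot"],st["finger_gap"],st["ft_force"],st["wrist_torque"])
M0=R.from_euler('xyz',st["eef_rot"]);print("grasp pt",st["tcp_pos"]+M0.apply([0,0,155]))
for w in([0,0,20],[-50,2.5,20]): print(w,(M0.inv().apply(w)/1000).round(4).tolist())
E
```

```text
[-0.052  0.478  1.609 -1.128  1.335 -2.682] [604.55906351 -27.35072155 279.94900449] [ 3.13649482 -1.07265738 -1.6187797 ] 14.926798387444501 [2.41107616 0.50352499 2.63561811] [0.1547338  0.05563883 0.18667352]
grasp pt [ 597.23882696 -163.31769099  205.89228733]
[0, 0, 20] [0.0176, 0.0, -0.0096]
[-50, 2.5, 20] [0.0175, 0.0501, -0.0094]
```

Emit:
step_arm(targets=[{"dp":[0.005,0,-0.0025],"rotation":[0,0,0],"grip":1},{"dp":[0.01,0,-0.005],"rotation":[0,0,0],"grip":1},{"dp":[0.015,0,-0.0075],"rotation":[0,0,0],"grip":1},{"dp":[0.018,0,-0.0098],"rotation":[0,0,0],"grip":1},{"dp":[0.018,0,-0.0098],"rotation":[0,0,0],"grip":1}])

```text
time: 6.98
tcp_pos: [604.7, -27.3, 300.9]
eef_rot: [3.138, -1.072, -1.62]
ft_force: [0.6, -0.0, -2.0]
finger_gap: 15.3
```

```bash
python3 - <<'E'
from h import *
from cell import r
import cv2
st=r.state();print(st["joints"].round(3),st["tcp_pos"],st["eef_rot"],st["finger_gap"],st["ft_force"])
T=r.capture("top")["frame"];S=r.capture("scene")["frame"]
cv2.imwrite("pics/l.png",np.hstack([cv2.resize(S[110:260,200:340],(560,600),interpolation=3)[:, 160:],cv2.resize(T[110:230,320:400],(400,600),interpolation=3)]))
E
```

```text
[-0.052  0.448  1.603 -1.12   1.35  -2.714] [604.69154034 -27.28221224 300.85885709] [ 3.13818966 -1.07248103 -1.62024793] 15.263857080263103 [ 0.64691077 -0.01231569 -2.03434036]
```

View pics/l.png

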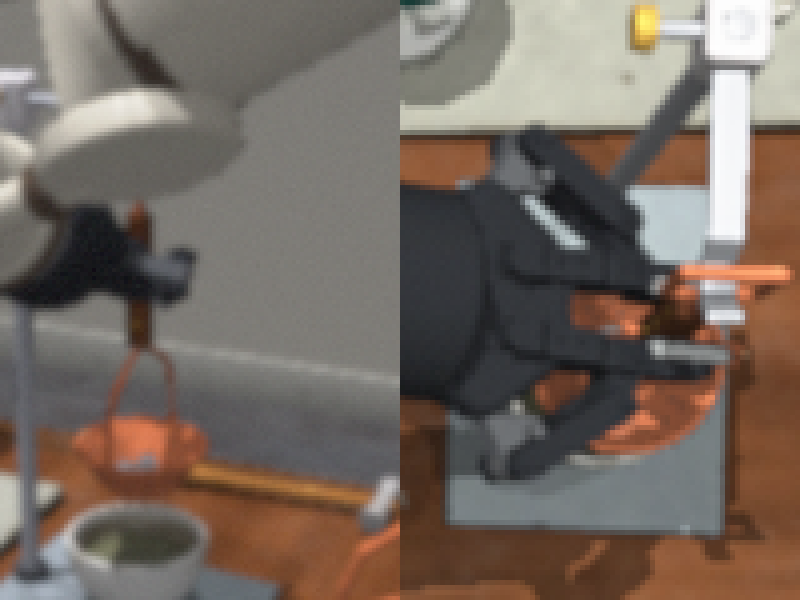

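The basket is lifted 21 mm, the weight is on the wrist (-2 N), the eye bar is above the hook tip and the beads are still in. Now off the hook along -x.

Emit:
step_arm(targets=[{"dp":[0,0.01,0],"rotation":[0,0,0],"grip":1},{"dp":[0,0.022,0],"rotation":[0,0,0],"grip":1},{"dp":[0,0.035,0],"rotation":[0,0,0],"grip":1},{"dp":[0,0.048,0],"rotation":[0,0,0],"grip":1},{"dp":[0,0.06,0],"rotation":[0,0,0],"grip":1}])

```text
time: 7.7
tcp_pos: [543.4, -24.1, 300.3]
eef_rot: [3.135, -1.072, -1.618]
ft_force: [1.0, 0.6, -1.4]
finger_gap: 15.3
```

```bash
python3 - <<'E'
from h import *
from cell import r
st=r.state();print(st["ft_force"],st["finger_gap"],st["joints"].round(3))
# carry level: reuse grasp relation; grip point = tcp+155z. basket axis target for start of tip: lip over bowl
B=np.array([489,139]);yaw=-.4;lx=np.array([np.cos(yaw),np.sin(yaw)])
g=B+lx*40
p,M=pose([*g,229],.5,0,yaw,s=-1);print(ik(P,p,M,q0=st["joints"]));rel(st,p,M,10)
E
```

```text
[ 0.99633795  0.59077436 -1.41379116] 15.308715205904267 [-0.052  0.314  1.782 -1.13   1.331 -2.673]
(array([ 0.35058768,  0.65588176,  1.29029309, -0.7672492 ,  1.96180711,
       -2.39780778]), np.float64(3.6043646405226945e-26))
dist mm 275 ang 0.348
[-0.0128, -0.0021, -0.0242] [-0.0304, -0.0002, 0.0169]
[-0.0257, -0.0042, -0.0485] [-0.0607, -0.0004, 0.0338]
[-0.0385, -0.0063, -0.0727] [-0.0911, -0.0006, 0.0507]
[-0.0514, -0.0084, -0.0969] [-0.1214, -0.0009, 0.0676]
[-0.0642, -0.0105, -0.1212] [-0.1518, -0.0011, 0.0845]
[-0.077, -0.0126, -0.1454] [-0.1822, -0.0013, 0.1014]
[-0.0899, -0.0147, -0.1696] [-0.2125, -0.0015, 0.1183]
[-0.1027, -0.0168, -0.1939] [-0.2429, -0.0017, 0.1352]
[-0.1156, -0.0189, -0.2181] [-0.2732, -0.0019, 0.1521]
[-0.1284, -0.021, -0.2424] [-0.3036, -0.0021, 0.1691]
```

Emit:
step_arm(targets=[{"dp":[-0.006,-0.001,-0.012],"rotation":[-0.015,0,0.008],"grip":1},{"dp":[-0.016,-0.003,-0.03],"rotation":[-0.038,0,0.021],"grip":1},{"dp":[-0.029,-0.005,-0.054],"rotation":[-0.068,0,0.038],"grip":1},{"dp":[-0.042,-0.007,-0.078],"rotation":[-0.098,-0.001,0.055],"grip":1},{"dp":[-0.054,-0.009,-0.101],"rotation":[-0.127,-0.001,0.071],"grip":1}])

```text
time: 8.32
tcp_pos: [558.7, 91.6, 301.3]
eef_rot: [3.139, -1.071, -1.768]
ft_force: [0.4, -0.3, -1.8]
finger_gap: 15.4
```

```bash
python3 - <<'E'
from h import *
from cell import r
st=r.state();print(st["ft_force"],st["finger_gap"])
B=np.array([489,139]);yaw=-.4;lx=np.array([np.cos(yaw),np.sin(yaw)])
rel(st,*pose([*(B+lx*40),229],.5,0,yaw,s=-1),5)
E
```

```text
[ 0.41944526 -0.34077822 -1.75370955] 15.43131785075063
dist mm 158 ang 0.201
[-0.0148, 0.0023, -0.0279] [-0.0352, -0.0001, 0.0195]
[-0.0295, 0.0045, -0.0559] [-0.0705, -0.0003, 0.0389]
[-0.0443, 0.0068, -0.0838] [-0.1057, -0.0004, 0.0584]
[-0.0591, 0.009, -0.1118] [-0.1409, -0.0006, 0.0779]
[-0.0739, 0.0113, -0.1397] [-0.1762, -0.0007, 0.0974]
```

Emit:
step_arm(targets=[{"dp":[-0.0148,0.0023,-0.028],"rotation":[-0.035,0,0.0195],"grip":1},{"dp":[-0.0295,0.0045,-0.056],"rotation":[-0.07,0,0.039],"grip":1},{"dp":[-0.044,0.0068,-0.084],"rotation":[-0.106,0,0.058],"grip":1},{"dp":[-0.061,0.0093,-0.116],"rotation":[-0.146,-0.001,0.081],"grip":1},{"dp":[-0.074,0.0113,-0.14],"rotation":[-0.176,-0.001,0.097],"grip":1}])

```text
time: 8.95
tcp_pos: [578.9, 251.3, 303.4]
eef_rot: [-3.141, -1.07, -1.971]
ft_force: [0.7, 0.4, -1.4]
finger_gap: 14.7
```

```bash
cat >> h.py <<'E'
B=np.array([489,139]);LX=np.array([np.cos(-.4),np.sin(-.4)])
def tip(t,lipz):
    "pose with the lip over the bowl centre at height lipz"
    g=[*(B+LX*(40*np.cos(t)-106*np.sin(t))),lipz+106*np.cos(t)+40*np.sin(t)]
    return pose(g,.5,-t,-.4,s=-1)
def rows(st,poses):
    M0=R.from_euler('xyz',st["eef_rot"])
    for p,M in poses: print((M0.inv().apply(p-st["tcp_pos"])/1000).round(4).tolist(),(M0.inv()*M).as_rotvec().round(3).tolist(),"tcp",p.round(0))
E
python3 - <<'E'
from h import *
from cell import r
st=r.state();print(st["ft_force"],st["finger_gap"],st["joints"].round(2))
T=[0,.15,.3,.45,.6,.75,.9,1.05,1.2,1.35,1.5,1.65,1.8,1.9];q=st["joints"]
for t in T:
    z=np.interp(t,[0,.45,1.2,1.9],[100,75,72,95]);p,M=tip(t,z);q,c=ik(P,p,M,q0=q);print(t,q.round(2),round(c,3),"wristz",round((p-123*M.as_matrix()[:,2])[2]),"grip z",round((p+155*M.as_matrix()[:,2])[2]))
rows(st,[tip(t,np.interp(t,[0,.45,1.2,1.9],[100,75,72,95])) for t in T[1:6]])
E
```

```text
[ 0.71743516  0.40547754 -1.38280254] 14.664614870301545 [ 0.35  0.68  1.26 -0.77  1.97 -2.4 ]
0 [ 0.35  0.68  1.3  -0.76  1.94 -2.37] 0.0 wristz 339 grip z 206
0.15 [ 0.39  0.64  1.37 -0.78  1.89 -2.21] 0.0 wristz 334 grip z 202
0.3 [ 0.43  0.61  1.45 -0.81  1.85 -2.04] 0.0 wristz 324 grip z 196
0.45 [ 0.47  0.59  1.51 -0.85  1.82 -1.86] 0.0 wristz 308 grip z 188
0.6 [ 0.51  0.58  1.56 -0.88  1.8  -1.7 ] 0.0 wristz 294 grip z 184
0.75 [ 0.55  0.58  1.6  -0.92  1.8  -1.52] 0.0 wristz 276 grip z 179
0.9 [ 0.59  0.6   1.64 -0.96  1.8  -1.35] 0.0 wristz 253 grip z 170
1.05 [ 0.63  0.63  1.66 -0.99  1.82 -1.17] 0.0 wristz 226 grip z 160
1.2 [ 0.66  0.68  1.67 -1.02  1.84 -0.99] 0.0 wristz 196 grip z 148
1.35 [ 0.68  0.73  1.67 -1.04  1.88 -0.82] 0.0 wristz 168 grip z 139
1.5 [ 0.7   0.78  1.66 -1.07  1.91 -0.66] 0.0 wristz 139 grip z 129
1.65 [ 0.71  0.85  1.64 -1.09  1.96 -0.5 ] 0.0 wristz 108 grip z 118
1.8 [ 0.71  0.92  1.61 -1.1   2.01 -0.34] 0.0 wristz 76 grip z 107
1.9 [ 0.71  0.96  1.59 -1.11  2.04 -0.24] 0.0 wristz 55 grip z 99
[-0.0229, 0.0264, 0.0153] [0.072, 0.001, 0.132] tcp [554. 259. 276.]
[-0.0304, 0.0541, 0.0194] [0.143, 0.001, 0.263] tcp [528. 270. 267.]
[-0.0415, 0.0814, 0.0255] [0.215, 0.001, 0.395] tcp [503. 281. 255.]
[-0.0493, 0.1078, 0.0297] [0.287, 0.001, 0.526] tcp [479. 291. 246.]
[-0.0606, 0.1327, 0.0359] [0.359, 0.001, 0.658] tcp [456. 301. 233.]
```

```bash
cat >> h.py <<'E'
def tz(t): return tip(t,np.interp(t,[0,.45,.7,1.2,1.4,1.65],[100,80,72,66,80,112]))
B=B+LX*15
E
python3 - <<'E'
from h import *
from cell import r
st=r.state();rows(st,[tz(t) for t in (.06,.16,.28,.4,.52)])
E
```

```text
[-0.0196, -0.0051, 0.0135] [0.028, 0.001, 0.053] tcp [583. 247. 280.]
[-0.0217, 0.0133, 0.0147] [0.076, 0.001, 0.14] tcp [566. 254. 277.]
[-0.0265, 0.0354, 0.0173] [0.134, 0.001, 0.246] tcp [545. 263. 272.]
[-0.0335, 0.0574, 0.0211] [0.191, 0.001, 0.351] tcp [525. 271. 264.]
[-0.0421, 0.0789, 0.0258] [0.249, 0.001, 0.456] tcp [505. 280. 254.]
```

Emit:
step_arm(targets=[{"dp":[-0.018,-0.004,0.0125],"rotation":[0.028,0.001,0.053],"grip":1},{"dp":[-0.0217,0.0133,0.0147],"rotation":[0.076,0.001,0.14],"grip":1},{"dp":[-0.0265,0.0354,0.0173],"rotation":[0.134,0.001,0.246],"grip":1},{"dp":[-0.0335,0.0574,0.0211],"rotation":[0.191,0.001,0.351],"grip":1},{"dp":[-0.0421,0.0789,0.0258],"rotation":[0.249,0.001,0.456],"grip":1}])

```text
time: 9.57
tcp_pos: [504.6, 281.0, 254.1]
eef_rot: [-2.264, -0.862, -2.711]
ft_force: [0.1, 0.5, -2.1]
finger_gap: 15.4
```

```bash
python3 - <<'E'
from h import *
from cell import r
import cv2
st=r.state();print(st["finger_gap"],st["ft_force"],st["wrist_torque"]);rows(st,[tz(t) for t in (.6,.68,.76,.84,.92)])
S=r.capture("scene")["frame"];T=r.capture("top")["frame"]
cv2.imwrite("pics/t.png",np.hstack([cv2.resize(S[230:400,180:380],(400,340),interpolation=3),cv2.resize(T[150:320,150:350],(400,340),interpolation=3)]))
E
```

```text
15.441514663939854 [ 0.13738466  0.4540432  -2.12042007] [ 0.69507938 -0.0245086   0.00514002]
[0.0004, 0.0149, 0.0007] [0.036, 0.001, 0.067] tcp [492. 285. 247.]
[-0.0003, 0.0309, 0.0011] [0.075, 0.001, 0.137] tcp [480. 290. 238.]
[-0.001, 0.0463, 0.0015] [0.113, 0.001, 0.207] tcp [468. 296. 230.]
[-0.0025, 0.0615, 0.0023] [0.151, 0.001, 0.277] tcp [457. 300. 220.]
[-0.005, 0.0767, 0.0036] [0.19, 0.001, 0.347] tcp [446. 305. 210.]
```

View pics/t.png

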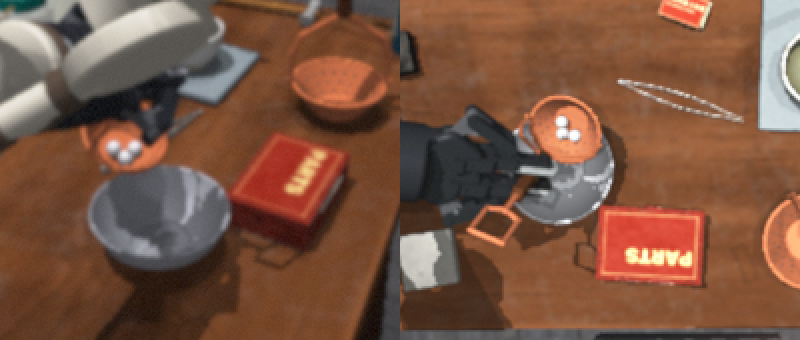

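The three beads sit in the cup with its lip over the bowl, and the handle leans the intended way. I'll keep tipping.

Emit:
step_arm(targets=[{"dp":[0.0004,0.0149,0.0007],"rotation":[0.036,0.001,0.067],"grip":1},{"dp":[-0.0003,0.0309,0.0011],"rotation":[0.075,0.001,0.137],"grip":1},{"dp":[-0.001,0.0463,0.0015],"rotation":[0.113,0.001,0.207],"grip":1},{"dp":[-0.0025,0.0615,0.0023],"rotation":[0.151,0.001,0.277],"grip":1},{"dp":[-0.005,0.0767,0.0036],"rotation":[0.19,0.001,0.347],"grip":1}])

```text
time: 10.3
tcp_pos: [444.8, 305.7, 209.8]
eef_rot: [-1.923, -0.567, -2.937]
ft_force: [-0.3, 0.8, -3.3]
finger_gap: 15.2
```

```bash
python3 - <<'E'
from h import *
from cell import r
st=r.state();print(st["ft_force"]);rows(st,[tz(t) for t in (1,1.07,1.14,1.2,1.26)])
E
```

```text
[-0.28069323  0.83437332 -3.29032561]
[0.0012, 0.014, -0.0004] [0.038, 0.0, 0.077] tcp [436. 309. 199.]
[0.0019, 0.0275, -0.0008] [0.072, 0.001, 0.139] tcp [428. 313. 189.]
[0.0017, 0.0411, -0.0007] [0.106, 0.001, 0.2] tcp [420. 316. 178.]
[0.0009, 0.0527, -0.0003] [0.134, 0.001, 0.253] tcp [414. 318. 169.]
[0.0022, 0.0604, -0.0011] [0.163, 0.001, 0.305] tcp [409. 321. 163.]
```

Emit:
step_arm(targets=[{"dp":[0.0012,0.014,-0.0004],"rotation":[0.038,0,0.077],"grip":1},{"dp":[0.0019,0.0275,-0.0008],"rotation":[0.072,0.001,0.139],"grip":1},{"dp":[0.0017,0.0411,-0.0007],"rotation":[0.106,0.001,0.2],"grip":1},{"dp":[0.0009,0.0527,-0.0003],"rotation":[0.134,0.001,0.253],"grip":1},{"dp":[0.0022,0.0604,-0.0011],"rotation":[0.163,0.001,0.305],"grip":1}])

```text
time: 10.92
tcp_pos: [409.8, 321.1, 163.5]
eef_rot: [-1.724, -0.272, -3.021]
ft_force: [0.5, -0.6, 0.1]
finger_gap: 15.1
```

```bash
python3 - <<'E'
from h import *
from cell import r
st=r.state();print(st["ft_force"],st["joints"].round(2));rows(st,[tz(t) for t in (1.33,1.4,1.48,1.56,1.65)])
E
```

```text
[ 0.46312028 -0.59501814  0.05513959] [ 0.65  0.73  1.62 -1.05  1.84 -0.94]
[0.0043, 0.0083, -0.0014] [0.034, -0.001, 0.061] tcp [403. 323. 157.]
[0.0069, 0.0165, -0.0028] [0.068, -0.001, 0.123] tcp [398. 325. 150.]
[0.0101, 0.0215, -0.0045] [0.106, -0.001, 0.193] tcp [394. 327. 146.]
[0.0123, 0.0265, -0.0057] [0.144, -0.001, 0.263] tcp [390. 328. 142.]
[0.0136, 0.032, -0.0064] [0.187, -0.001, 0.342] tcp [387. 330. 138.]
```

Emit:
step_arm(targets=[{"dp":[0.0043,0.0083,-0.0014],"rotation":[0.034,-0.001,0.061],"grip":1},{"dp":[0.0069,0.0165,-0.0028],"rotation":[0.068,-0.001,0.123],"grip":1},{"dp":[0.0101,0.0215,-0.0045],"rotation":[0.106,-0.001,0.193],"grip":1},{"dp":[0.0123,0.0265,-0.0057],"rotation":[0.144,-0.001,0.263],"grip":1},{"dp":[0.0136,0.032,-0.0064],"rotation":[0.187,-0.001,0.342],"grip":1}])

```text
time: 11.55
tcp_pos: [388.4, 330.4, 138.1]
eef_rot: [-1.533, 0.072, -3.041]
ft_force: [-0.1, 0.1, -2.0]
finger_gap: 15.3
```

Emit:
step_arm(targets=[{"dp":[0,0,0],"rotation":[0,0,0],"grip":1},{"dp":[0,0,0],"rotation":[0,0,0],"grip":1},{"dp":[0,0,0],"rotation":[0,0,0],"grip":1}])

```text
time: 11.92
tcp_pos: [388.9, 330.6, 138.6]
eef_rot: [-1.534, 0.072, -3.041]
ft_force: [-0.9, 0.3, -1.4]
finger_gap: 15.2
```

```bash
python3 - <<'E'
from h import *
from cell import r
import cv2
st=r.state();print(st["ft_force"],st["time"]);rows(st,[tz(t) for t in (1.5,1.35,1.2,1.05,.9)])
S=r.capture("scene")["frame"];T=r.capture("top")["frame"]
cv2.imwrite("pics/t2.png",np.hstack([cv2.resize(S[230:400,180:380],(400,340),interpolation=3),cv2.resize(T[150:320,150:350],(400,340),interpolation=3)]))
E
```

```text
[-0.86138226  0.29820031 -1.35233063] 11.925
[-0.0039, -0.0064, 0.0038] [-0.07, -0.001, -0.134] tcp [393. 327. 145.]
[-0.0132, -0.0152, 0.0088] [-0.142, -0.001, -0.265] tcp [402. 324. 155.]
[-0.0261, -0.0277, 0.0158] [-0.214, -0.001, -0.397] tcp [414. 318. 169.]
[-0.0427, -0.0498, 0.0248] [-0.286, -0.0, -0.529] tcp [430. 312. 192.]
[-0.0618, -0.0689, 0.0352] [-0.358, -0.0, -0.66] tcp [449. 304. 213.]
```

View pics/t2.png

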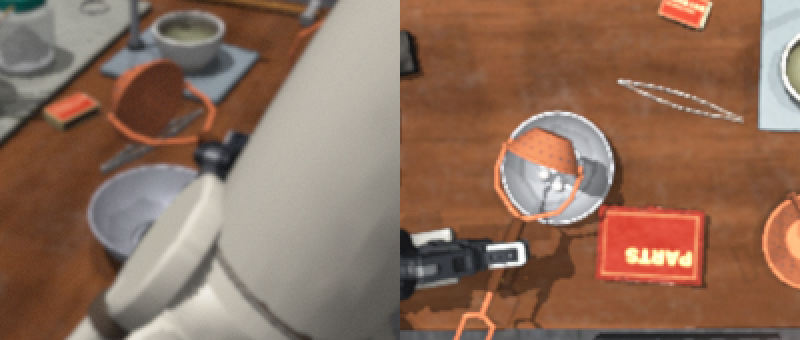

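The beads are visible in the bowl around crop (545–560,172–187), the bowl hasn't moved, and the cup looks empty. I'll retrace the path to bring the basket level.

Emit:
step_arm(targets=[{"dp":[-0.0039,-0.0064,0.0038],"rotation":[-0.07,-0.001,-0.134],"grip":1},{"dp":[-0.0132,-0.0152,0.0088],"rotation":[-0.142,-0.001,-0.265],"grip":1},{"dp":[-0.0261,-0.0277,0.0158],"rotation":[-0.214,-0.001,-0.397],"grip":1},{"dp":[-0.0427,-0.0498,0.0248],"rotation":[-0.286,0,-0.529],"grip":1},{"dp":[-0.0618,-0.0689,0.0352],"rotation":[-0.358,0,-0.66],"grip":1}])

```text
time: 12.65
tcp_pos: [448.5, 303.5, 213.8]
eef_rot: [-1.938, -0.581, -2.93]
ft_force: [0.2, 0.0, -1.6]
finger_gap: 15.6
```

```bash
python3 - <<'E'
from h import *
from cell import r
st=r.state();print(st["ft_force"],st["time"]);rows(st,[tip(t,z) for t,z in ((.75,80),(.6,90),(.45,100),(.3,110),(.15,118))])
E
```

```text
[ 0.21739396  0.01432689 -1.61900077] 12.65
[-0.0017, -0.034, 0.0006] [-0.07, 0.0, -0.127] tcp [470. 295. 239.]
[-0.0065, -0.0669, 0.0032] [-0.142, 0.0, -0.259] tcp [492. 285. 261.]
[-0.0145, -0.0977, 0.0076] [-0.214, 0.0, -0.39] tcp [517. 275. 280.]
[-0.0253, -0.126, 0.0136] [-0.286, 0.0, -0.522] tcp [542. 264. 294.]
[-0.0398, -0.1497, 0.0215] [-0.358, 0.0, -0.654] tcp [567. 254. 302.]
```

Emit:
step_arm(targets=[{"dp":[-0.0017,-0.034,0.0006],"rotation":[-0.07,0,-0.127],"grip":1},{"dp":[-0.0065,-0.0669,0.0032],"rotation":[-0.142,0,-0.259],"grip":1},{"dp":[-0.0145,-0.0977,0.0076],"rotation":[-0.214,0,-0.39],"grip":1},{"dp":[-0.0253,-0.126,0.0136],"rotation":[-0.286,0,-0.522],"grip":1},{"dp":[-0.0398,-0.1497,0.0215],"rotation":[-0.358,0,-0.654],"grip":1}])

```text
time: 13.28
tcp_pos: [568.1, 253.1, 303.5]
eef_rot: [-2.847, -1.051, -2.229]
ft_force: [0.2, -0.6, -1.2]
finger_gap: 15.0
```

```bash
cat >> h.py <<'E'
# recorded poses: lifted over the hook, and off the hook in front of it
ML=R.from_euler('xyz',[3.138,-1.0725,-1.620]);PL=np.array([604.6,-27.3,300.9])
PO=PL+np.array([-62,3.1,0])
E
python3 - <<'E'
from h import *
from cell import r
st=r.state();print(st["ft_force"],st["time"]);rel(st,PO,ML,10)
E
```

```text
[ 0.17862834 -0.58593724 -1.24330022] 13.275
dist mm 278 ang 0.377
[0.0115, -0.0083, 0.024] [0.0235, -0.0022, -0.0294]
[0.0229, -0.0166, 0.048] [0.047, -0.0044, -0.0588]
[0.0344, -0.025, 0.0719] [0.0705, -0.0066, -0.0881]
[0.0458, -0.0333, 0.0959] [0.0941, -0.0088, -0.1175]
[0.0573, -0.0416, 0.1199] [0.1176, -0.011, -0.1469]
[0.0687, -0.0499, 0.1439] [0.1411, -0.0132, -0.1763]
[0.0802, -0.0583, 0.1679] [0.1646, -0.0153, -0.2056]
[0.0916, -0.0666, 0.1918] [0.1881, -0.0175, -0.235]
[0.1031, -0.0749, 0.2158] [0.2116, -0.0197, -0.2644]
[0.1146, -0.0832, 0.2398] [0.2352, -0.0219, -0.2938]
```

Emit:
step_arm(targets=[{"dp":[0.0115,-0.0083,0.024],"rotation":[0.0235,-0.002,-0.0294],"grip":1},{"dp":[0.0229,-0.0166,0.048],"rotation":[0.047,-0.0044,-0.0588],"grip":1},{"dp":[0.0344,-0.025,0.0719],"rotation":[0.0705,-0.0066,-0.0881],"grip":1},{"dp":[0.0458,-0.0333,0.0959],"rotation":[0.0941,-0.0088,-0.1175],"grip":1},{"dp":[0.0573,-0.0416,0.1199],"rotation":[0.1176,-0.011,-0.1469],"grip":1}])

```text
time: 13.9
tcp_pos: [554.9, 113.5, 302.2]
eef_rot: [-2.994, -1.073, -1.926]
ft_force: [0.6, 0.1, -0.5]
finger_gap: 15.3
```

```bash
python3 - <<'E'
from h import *
from cell import r
st=r.state();rel(st,PO,ML,5)
E
```

```text
dist mm 138 ang 0.187
[0.0125, -0.0037, 0.0244] [0.0235, -0.0022, -0.029]
[0.025, -0.0074, 0.0488] [0.0469, -0.0044, -0.0581]
[0.0375, -0.0111, 0.0731] [0.0704, -0.0066, -0.0871]
[0.0501, -0.0148, 0.0975] [0.0939, -0.0088, -0.1162]
[0.0626, -0.0185, 0.1219] [0.1173, -0.011, -0.1452]
```

Emit:
step_arm(targets=[{"dp":[0.0125,-0.0037,0.0244],"rotation":[0.0235,-0.0022,-0.029],"grip":1},{"dp":[0.025,-0.0074,0.0488],"rotation":[0.047,-0.0044,-0.058],"grip":1},{"dp":[0.0375,-0.0111,0.0731],"rotation":[0.0704,-0.0066,-0.0871],"grip":1},{"dp":[0.053,-0.0157,0.103],"rotation":[0.0995,-0.0093,-0.123],"grip":1},{"dp":[0.0626,-0.0185,0.1219],"rotation":[0.1173,-0.011,-0.1452],"grip":1}])

```text
time: 14.52
tcp_pos: [542.0, -25.5, 300.9]
eef_rot: [3.135, -1.073, -1.618]
ft_force: [0.0, 0.1, -1.8]
finger_gap: 15.3
```

```bash
python3 - <<'E'
from h import *
from cell import r
import cv2
st=r.state();print(st["tcp_pos"],st["eef_rot"],st["ft_force"]);rel(st,PO,ML,1);rel(st,PL,ML,5)
TC=r.capture("top");T=TC["frame"];S=r.capture("scene")["frame"]
cv2.imwrite("pics/o.png",np.hstack([cv2.resize(S[110:260,200:340],(560,600),interpolation=3)[:, 160:],cv2.resize(T[130:250,320:400],(400,600),interpolation=3)]))
cv2.imwrite("pics/o_bowl.png",cv2.resize(T[194:274,190:270],(480,480),interpolation=3))
for e in([536.5,-157.2,343],): print(proj(TC,e),[400+(proj(TC,e)[0]-320)*5,(proj(TC,e)[1]-130)*5])
E
```

```text
[541.95148012 -25.48626328 300.88950365] [ 3.13509045 -1.07255625 -1.61766463] [ 0.03897244  0.12310606 -1.7983104 ]
dist mm 1 ang 0.001
[-0.0006, -0.0006, -0.0012] [0.0009, -0.0001, 0.0011]
dist mm 63 ang 0.001
[-0.0001, -0.0125, -0.0003] [0.0002, -0.0, 0.0002]
[-0.0002, -0.0251, -0.0006] [0.0003, -0.0, 0.0004]
[-0.0003, -0.0376, -0.0008] [0.0005, -0.0, 0.0007]
[-0.0004, -0.0501, -0.0011] [0.0007, -0.0, 0.0009]
[-0.0005, -0.0627, -0.0014] [0.0009, -0.0001, 0.0011]
[385.08749765 201.78755976] [np.float64(725.4374882399475), np.float64(358.937798795195)]
```

View pics/o.png

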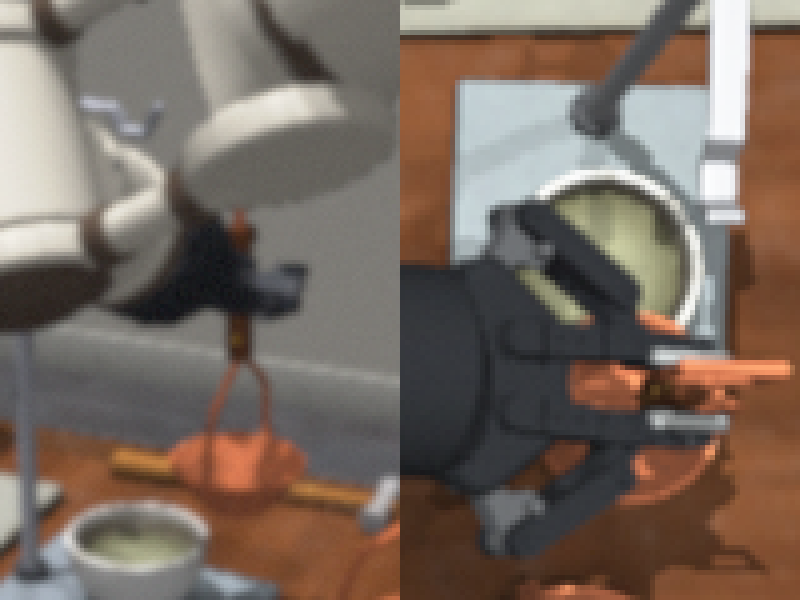

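View pics/o_bowl.png

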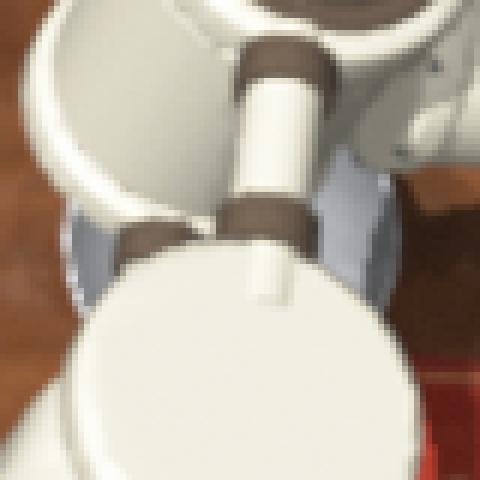

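The empty basket is level in front of the hook. Its eye bar is at crop (735,370), about 2 mm towards -x and -y of where it was, so I'll correct by 2 mm in each and go in over the hook. The arm hides the bowl for now.

Emit:
step_arm(targets=[{"dp":[-0.0005,-0.0125,-0.001],"rotation":[0,0,0],"grip":1},{"dp":[-0.001,-0.026,-0.002],"rotation":[0,0,0],"grip":1},{"dp":[-0.0015,-0.04,-0.003],"rotation":[0,0,0],"grip":1},{"dp":[-0.0015,-0.053,-0.003],"rotation":[0,0,0],"grip":1},{"dp":[-0.0015,-0.0647,-0.003],"rotation":[0,0,0],"grip":1}])

```text
time: 15.25
tcp_pos: [607.8, -25.2, 300.8]
eef_rot: [3.136, -1.073, -1.62]
ft_force: [0.9, 0.2, -1.1]
finger_gap: 15.3
```

```bash
python3 - <<'E'
from h import *
from cell import r
import cv2
st=r.state();print(st["tcp_pos"],st["eef_rot"],st["ft_force"])
for dz in(-15,-22): rel(st,np.array([606.6,-25.3,300.9+dz]),ML,2)
T=r.capture("top")["frame"]
cv2.imwrite("pics/h.png",cv2.resize(T[140:200,350:410],(600,600),interpolation=3))
E
```

```text
[607.81047805 -25.16259502 300.75167719] [ 3.13631957 -1.07257854 -1.62027123] [ 0.92525637  0.19283975 -1.09872952]
dist mm 15 ang 0.002
[-0.0065, 0.0006, 0.0036] [0.001, -0.0, -0.0001]
[-0.013, 0.0012, 0.0073] [0.0019, -0.0001, -0.0001]
dist mm 22 ang 0.002
[-0.0096, 0.0006, 0.0053] [0.001, -0.0, -0.0001]
[-0.0191, 0.0011, 0.0106] [0.0019, -0.0001, -0.0001]
```

View pics/h.png

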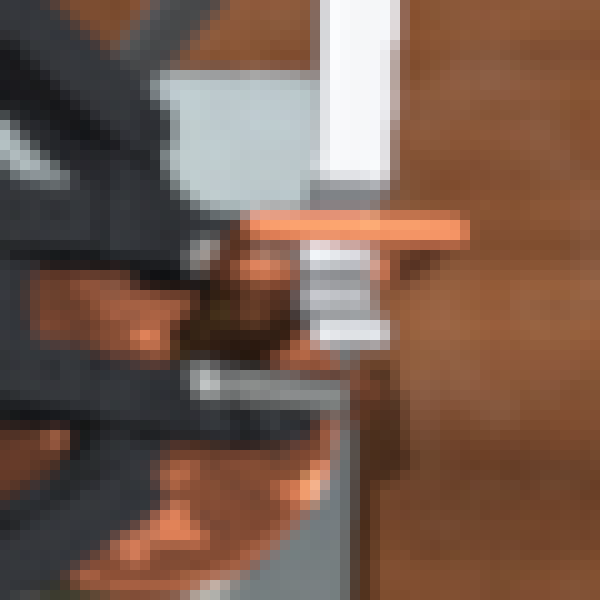

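The eye bar is at crop (357,230), between the hook's upturned tip (row 335) and the step (row 195), centred across the hook. I'll lower it with a 2 mm correction back.

Emit:
step_arm(targets=[{"dp":[-0.004,0.002,0.0024],"rotation":[0,0,0],"grip":1},{"dp":[-0.008,0.002,0.0046],"rotation":[0,0,0],"grip":1},{"dp":[-0.012,0.002,0.0066],"rotation":[0,0,0],"grip":1},{"dp":[-0.016,0.002,0.0086],"rotation":[0,0,0],"grip":1},{"dp":[-0.016,0.002,0.0086],"rotation":[0,0,0],"grip":1}])

```text
time: 15.92
tcp_pos: [606.3, -25.3, 282.3]
eef_rot: [3.137, -1.072, -1.62]
ft_force: [0.7, -0.1, -0.1]
finger_gap: 15.3
```

Emit:
step_arm(targets=[{"dp":[-0.0012,0,0.0007],"rotation":[0,0,0],"grip":1},{"dp":[-0.0024,0,0.0013],"rotation":[0,0,0],"grip":1}])

```text
time: 16.18
tcp_pos: [606.4, -25.4, 279.8]
eef_rot: [3.137, -1.073, -1.621]
ft_force: [-0.6, 0.4, 2.1]
finger_gap: 15.3
```

The load is now on the hook at the grasp height (+2 N at z 279.8). I'll release and back off along the tool axis.

Emit:
step_arm(targets=[{"dp":[0,0,0],"rotation":[0,0,0],"grip":0.5},{"dp":[0,0,0],"rotation":[0,0,0],"grip":0.2},{"dp":[0,0,0],"rotation":[0,0,0],"grip":0},{"dp":[0,0,0],"rotation":[0,0,0],"grip":-0.3},{"dp":[0,0,0],"rotation":[0,0,0],"grip":-0.4}])

```text
time: 16.8
tcp_pos: [606.4, -25.4, 279.9]
eef_rot: [3.137, -1.073, -1.621]
ft_force: [-0.3, -0.4, -0.8]
finger_gap: 60.0
```

Emit:
step_arm(targets=[{"dp":[0,0,0],"rotation":[0,0,0],"grip":-0.4},{"dp":[0,0,-0.02],"rotation":[0,0,0],"grip":-0.4},{"dp":[0,0,-0.05],"rotation":[0,0,0],"grip":-0.4},{"dp":[0,0,-0.09],"rotation":[0,0,0],"grip":-0.4},{"dp":[0,0,-0.13],"rotation":[0,0,0],"grip":-0.4}])

```text
time: 17.42
tcp_pos: [612.6, 90.8, 343.4]
eef_rot: [3.139, -1.073, -1.622]
ft_force: [-0.2, -0.1, -0.2]
finger_gap: 59.6
```

Emit:
step_arm(targets=[{"dp":[0.01,0,-0.04],"rotation":[0,0,0],"grip":-0.4},{"dp":[0.03,0,-0.08],"rotation":[0,0,0],"grip":-0.4},{"dp":[0.06,0,-0.12],"rotation":[0,0,0],"grip":-0.4},{"dp":[0.09,0,-0.16],"rotation":[0,0,0],"grip":-0.4},{"dp":[0.12,0,-0.18],"rotation":[0,0,0],"grip":-0.4}])

```text
time: 18.05
tcp_pos: [617.3, 194.0, 537.8]
eef_rot: [-3.14, -1.071, -1.623]
ft_force: [0.4, -0.6, 0.1]
finger_gap: 60.0
```

```bash
python3 - <<'E'
from h import *
from cell import r
import cv2
st=r.state();print(st["tcp_pos"],st["eef_rot"],st["ft_force"],st["finger_gap"],st["time"],st["joints"].round(2))
T=r.capture("top")["frame"];S=r.capture("scene")["frame"]
a=cv2.resize(S[115:275,225:305],(300,600),interpolation=3);b=cv2.resize(T[130:230,340:415],(450,600),interpolation=3)[:300*2]
cv2.imwrite("pics/e1.png",np.hstack([a,b]))
cv2.imwrite("pics/S_e.png",S);cv2.imwrite("pics/T_e.png",T)
# occlusion of bowl: brightness stats vs first picture
T0=cv2.imread("pics/top0.png");print(np.abs(T[200:270,195:265].astype(int)-T0[200:270,195:265]).mean())
def silver(I): return np.argwhere(I.min(2)>225)
E
```

```text
[617.28228023 193.99685272 537.78796003] [-3.13953189 -1.0714802  -1.62319924] [ 0.44280108 -0.62048893  0.07639828] 59.96684380007294 18.05 [ 0.29  0.45  1.12 -1.05  1.87 -2.98]
53.357074829931975
```

```bash
python3 - <<'E'
from h import *
from cell import r
st=r.state();q=st["joints"]+np.array([.55,-.25,0,.3,0,.3]);jpath(st,q,5)
E
```

```text
[-0.007, 0.042, -0.068] [0.107, -0.079, 0.027] tcp [582. 259. 567.] tip [594. 114. 473.]
[-0.012, 0.091, -0.13] [0.207, -0.166, 0.044] tcp [535. 318. 592.] tip [565. 183. 488.]
[-0.013, 0.147, -0.186] [0.299, -0.261, 0.053] tcp [482. 370. 617.] tip [528. 248. 503.]
[-0.011, 0.208, -0.233] [0.383, -0.363, 0.051] tcp [423. 414. 641.] tip [483. 307. 519.]
[-0.004, 0.274, -0.272] [0.458, -0.47, 0.038] tcp [359. 448. 665.] tip [431. 360. 535.]
```

Emit:
step_arm(targets=[{"dp":[-0.006,0.032,-0.05],"rotation":[0.08,-0.06,0.02],"grip":-0.4},{"dp":[-0.011,0.075,-0.11],"rotation":[0.175,-0.14,0.038],"grip":-0.4},{"dp":[-0.013,0.12,-0.155],"rotation":[0.255,-0.215,0.05],"grip":-0.4},{"dp":[-0.012,0.165,-0.2],"rotation":[0.325,-0.29,0.052],"grip":-0.4},{"dp":[-0.011,0.208,-0.233],"rotation":[0.383,-0.363,0.051],"grip":-0.4}])

```text
time: 18.77
tcp_pos: [422.2, 411.2, 639.7]
eef_rot: [-2.763, -0.704, -1.601]
ft_force: [0.7, 1.0, -0.6]
finger_gap: 59.8
```

```bash
python3 - <<'E'
from h import *
from cell import r
import cv2
st=r.state();print(st["tcp_pos"],st["time"],st["joints"].round(2))
TC=r.capture("top");T=TC["frame"];S=r.capture("scene")["frame"];T0=cv2.imread("pics/top0.png")
d=np.abs(T.astype(int)-T0).max(2)
for n,(y0,y1,x0,x1) in dict(bowl=(200,270,195,265),tin=(250,297,245,306),decoy=(240,305,325,390),match=(140,167,275,310),tweez=(185,215,255,325),pot=(145,220,328,395)).items(): print(n,d[y0:y1,x0:x1].mean().round(1),(d[y0:y1,x0:x1]>60).mean().round(3))
a=cv2.resize(S[115:275,215:315],(375,600),interpolation=3);b=cv2.resize(T[130:210,340:415],(281,300),interpolation=3);c=cv2.resize(T[194:274,190:265],(281,300),interpolation=3)
cv2.imwrite("pics/fin.png",np.hstack([a,np.vstack([b,c])]))
E
```

```text
[422.21443889 411.19424856 639.66798696] 18.775 [ 0.72  0.23  1.13 -0.81  1.86 -2.74]
bowl 2.2 0.002
tin 2.3 0.0
decoy 1.5 0.0
match 1.5 0.0
tweez 1.5 0.0
pot 7.5 0.021
```

View pics/fin.png

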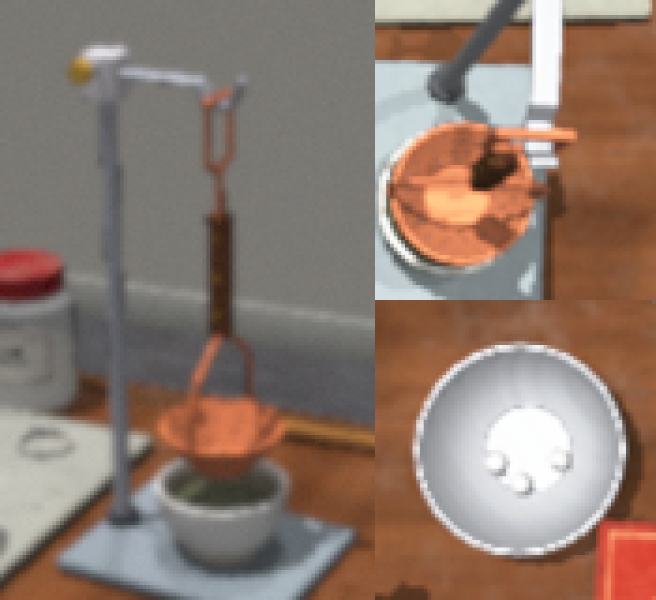

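```bash
python3 - <<'E'
from cell import r
import cv2,numpy as np
T=r.capture("top")["frame"];T0=cv2.imread("pics/top0.png")
d=cv2.absdiff(T,T0).max(2)
m=(d>25).astype(np.uint8)
n,l,s,c=cv2.connectedComponentsWithStats(m)
for i in range(1,n):
    if s[i,4]>=5: print(s[i].tolist(),c[i].round(1).tolist())
E
```

```text
[348, 163, 11, 11, 31] [352.2, 167.0]
[361, 162, 5, 3, 7] [363.1, 163.4]
[356, 163, 24, 29, 220] [366.8, 179.7]
[388, 164, 8, 4, 12] [391.8, 165.0]
[381, 167, 5, 1, 5] [383.0, 167.0]
[387, 168, 6, 3, 7] [389.3, 168.7]
[344, 172, 3, 7, 7] [344.9, 175.0]
[359, 174, 5, 1, 5] [361.0, 174.0]
[359, 176, 3, 2, 5] [360.2, 176.4]
[344, 181, 4, 8, 15] [345.2, 184.3]
[374, 183, 10, 9, 27] [379.1, 187.6]
[370, 197, 4, 3, 7] [371.7, 198.0]
[378, 203, 2, 5, 8] [378.6, 205.0]
[143, 207, 5, 13, 31] [145.7, 211.6]
[375, 210, 6, 2, 8] [377.2, 210.4]
[0, 214, 27, 16, 235] [9.8, 220.6]
[133, 217, 15, 30, 106] [142.6, 230.0]
[221, 235, 5, 6, 13] [223.5, 238.3]
[237, 235, 6, 5, 14] [240.1, 237.6]
[128, 239, 6, 18, 30] [130.2, 247.1]
[228, 240, 5, 7, 15] [230.3, 243.6]
[142, 255, 2, 4, 5] [142.6, 256.6]
[0, 266, 45, 51, 871] [16.3, 287.9]
[153, 271, 56, 45, 1254] [184.0, 296.8]
[247, 320, 22, 28, 314] [254.5, 328.7]
[326, 336, 15, 16, 127] [335.0, 342.0]
[296, 338, 30, 18, 217] [310.7, 345.9]
[216, 345, 147, 75, 7729] [286.7, 389.8]
```

Three beads lie in the bowl, at crop (495,462), (522,484) and (562,460). The basket hangs by its eye, empty, and the pot and bowl have not moved. The image also differs near the pliers and the pale block, so I'll check whether those are shadows.

```bash
python3 - <<'E'
from cell import r
import cv2,numpy as np
T=r.capture("top")["frame"];T0=cv2.imread("pics/top0.png")
for I in(T0,T):
    h=cv2.cvtColor(I,cv2.COLOR_BGR2HSV)[195:270,125:165]
    m=((h[...,0]<6)|(h[...,0]>174))&(h[...,1]>190)&(h[...,2]>90);p=np.argwhere(m);print("pliers",len(p),p.mean(0).round(1),p.min(0),p.max(0))
    h=cv2.cvtColor(I,cv2.COLOR_BGR2HSV)[250:310,140:195];m=(h[...,1]<60)&(h[...,2]>90);p=np.argwhere(m);print("block",len(p),p.mean(0).round(1),p.min(0),p.max(0))
s=(slice(200,262),slice(126,160))
f=lambda I:cv2.Canny(I[s],60,150).astype(np.float32)
print(cv2.phaseCorrelate(cv2.GaussianBlur(f(T0),(0,0),1.5),cv2.GaussianBlur(f(T),(0,0),1.5)))
E
```

```text
pliers 62 [49.8 19.4] [39  5] [63 23]
block 776 [29.4 23.4] [14  8] [45 38]
pliers 52 [49.7 20. ] [40  5] [63 23]
block 770 [29.4 23.3] [14  8] [45 38]
((0.4900768596303777, -1.83445270441198), 0.41016493520389)
```

```bash
python3 -c "
from cell import r
print(r.job_done(), r.state()['time'])"
```

```text
the job is handed in; nothing more can be done
the job is handed in; nothing more can be done
```

The job is done and handed in at about 19 s of robot time, under the 70 s limit. The three beads are in the steel bowl and the empty basket hangs on the hook by its eye again.

- **What I did:** The larger basket stood in the way of the front approach, so I came in from the robot's left. I gripped the wooden handle across its 16 mm width instead of the suggested 12 mm. I lifted it 21 mm off the hook and carried it level to the bowl. I tipped it to about 95° over the bowl, levelled it, hung it back with small sideways corrections, then released and moved the arm clear.
- **Hanging check:** At release the wrist force showed the weight on the hook at the original grasp height, and it read about zero afterwards. The last pictures show the basket on the hook, its cup empty.
- **Bead check:** All three beads are visible in the bowl.
- **Other things:** The bowl, tin, matchbox, tweezers and second basket match the first picture to within noise. The pot looks unmoved, though the basket hangs over most of it.
- **Disagreements:** The image also differed near the pliers and the pale block. Their measured outlines had not moved, so I put it down to the arm's shadow. One image-shift check at the pliers gave about 2 pixels, with weak confidence. The basket's eye also sat about 2 mm off on the way back, which I corrected before hanging it.

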